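# Load the suction drying bed and set its valve

## Robot

A 7-joint arm with a two-finger parallel gripper is mounted at the origin on the work surface. World frame = base frame: x ahead of the robot, y to its left, z up, the work surface at z = 0. Lengths are in m, angles in rad, forces in N, time in s.
With the tool pointing down it reaches from about 0.425 to 0.925 m from the base axis. Payload 6.8 kg.
Tool frame: the origin (TCP) lies midway between the tips of the shut fingers; the grasp point (between the pads) lies 19 mm behind it; x points along the fingers, y is the direction in which the jaws open and shut, and the axes are right-handed (so a half turn about x gives the same grasp; the last joint's range is limited). The gripper opens to 85 mm and grips with 20 to 120 N. Pads are 22 mm wide; open, the fingers measure 114 mm over their backs; the gripper's body (76 mm by 85 mm) begins 54 mm behind the grasp point. The pads swing forward as they close: fully open they stand 13 mm farther back than shut.
Start: joints at [-1.296, 0.477, 0.022, 1.555, -0.011, 1.109, -0.083], TCP at [0.252, 0.626, 0.231] pointing down, gripper open.
Joint ranges: [-2.96, 2.96], [-0.34, 2.1], [-1.41, 1.46], [0.24, 2.44], [-1.37, 4.51], [0.17, 1.92], [-2.96, 2.96]. Speed limits (rad/s): [2.39, 2.39, 3.14, 3.14, 3.14, 3.14, 3.14].

## Interface

Orientations are given as a rotation vector (axis times angle).
In Python, from bench import r, viewer, nets gives the robot as it stands.
- The arm moves only by the shell command python3 -m pendant 'ROWS' [FORCE]. ROWS is JSON, one flat list of numbers, 5 for each row, row after row: the finger opening in mm, from 0 to 85.4, then the shift along the tool's x, y, z in mm, then the turn about the tool's x in rad. A call has 1 to 20 rows; each row shifts and turns the commanded pose from where the row before left it, along the tool's axes as they then stand; what a row does not reach is not made up. A row lasts 1/8 s, in which the tool goes at most 62.5 mm and 10.7 degrees, less where a joint would pass 70% of its speed; a pose out of reach is approached as far as the arm can. A call with a gripper value outside its range is refused whole. The fingers move at their own pace and stop on an object; FORCE is the grip in N (left out, the last holds). Time passes only in rows, so rows that do not move let the fingers close. It gives the time, the measured TCP pose, the force and the opening at its end, in the units of the state.
- r.get_obs(): the state, without advancing time (a new reading comes with each control period).
- viewer.grab_frame(name): name is "side" or "top"; returns (picture, depth): 400x640x3 uint8, red, green, blue; 400x640 float32, m along the optical axis (not along the pixel's ray), 0 where there is no reading.
- viewer.calibration(name): a dict with "mtx" (3x3 intrinsics, pixels), "world_to_cam" (4x4, takes a point from world to camera coordinates). Camera axes: x right, y up, looking along -z (the intrinsics and any distortion apply to the point x, -y, -z); pixel columns grow to the right and rows downward; lengths in m; the calibration is good to about 2 mm. A picture is of the moment at which its call begins. calibration takes no time and is no camera call.
- r.hand_in(): hands the job in, once; it reports no verdict.
Trained networks look in the newest picture that a camera, given by its name, has taken for a name from the list of things; names that differ only in an ending like _2 or _b are one class to them, and where a whole thing is asked for, a point or a joint stands for the part that bears it (a point fixed in the world has none). Each returns a list of dicts, best first, with "score" (0 to 1); they miss things now and then, are a little off and sometimes report something else, mostly with a low value. They report only what shows in the picture. A call takes as long as a camera call.
- nets.look_for(name, camera): "location" ([x, y, z] in m, in world coordinates, good to about 4 mm: the middle of the surface that is visible of it).
- nets.silhouettes(name, camera): "mask" (400x640 bool, what is visible of it).
The state is a dict: "clock": time; "joints": joint angles; "qvel": joint speeds; "tau": joint torques, N m; "tcp_pos": TCP position; "orientation": TCP orientation; "contact_force": force on the tool from outside, world axes, zero at the start; "moment": the same for the moment, N m; "grip_width": finger opening in m.
Only numpy, scipy, OpenCV 4.12 (cv2) and the standard library are available. Lean on these libraries where they do the work, as an engineer would, in place of code of your own. Each camera call takes 0.05 s, during which the arm holds its last target. There are 200 camera calls.

## Task

Shut the valve of the suction drying bed, then pile all the coloured pulp tiles squarely on the red outline on the bed with exactly one pale drying board between each tile and the next, starting and ending with a tile; a drying board that is not needed stays on its cork pad. When the pile is complete, turn the valve handle until its pointer is at the red set-marker, and do not disturb the jar, the mug or the roll of tape.

Things in the scene. Friction and masses are not known exactly. Their poses are not given: they have to be found in the camera images.
- bed_mark (a point): Centre of the red outline (65 x 95 mm, printed, flat) on the perforated aluminium top of the suction bed; the top is level, 50 mm above the table. x along the outline's long side, y towards the valve, z up.
- suction_bed: Suction bed unit, fixed: blue box 170 (x) x 190 (y) x 50 mm high; origin: centre of its underside, below the outline's centre. Valve on its +y side, valve axis 165 mm from the origin along +y, the pipe along y. A grey extractor box 160 x 180 mm, 155 mm high, stands beyond the valve, centred at x +230, y +240 mm.
- handle (a joint): Opening of the ball valve, rad: 0 is shut (handle across the pipe, pointer along the bed's -x, towards the robot), pi/2 full open (pointer along the bed's -y). It grows counter-clockwise seen from above, about a vertical axis; hard stops at both ends. Friction (0.15 N m) keeps it where it is left.
- handle_grip (a point): Middle of the valve's blue T-handle, on the turning axis: a straight bar 76 mm long, 16 mm wide and 24 mm high, its top 12 mm above this point and its underside 12 mm below it, open on both sides. x runs along the bar to the pointer end, y across it, z up. A fixed white dial (radius 55 mm) lies 20 mm below this point.
- handle_tip (a point): Yellow pointer at one end of the T-handle, 45 mm from the turning axis; x points outward along the bar.
- marker (a joint): Place of the red set-marker on the dial, in rad on the same scale as the handle: the pointer is at the marker when both joints have the same value. It is stiff and need not be touched.
- marker_tip (a point): Red set-marker, a clip 14 x 12 mm and 5 mm high, on the rim of the white dial under the handle; the point is 45 mm from the valve's turning axis, x points outward from the axis.
- ware_board: Fixed plywood board, 270 (x) x 380 (y) x 10 mm, flat on the table, on which the tiles and the cork pad lie. Origin: centre of its underside.
- pad: Fixed cork pad, 80 (x) x 48 (y) x 8 mm, on the ware board, under the pile of drying boards; the boards overhang it by 5 to 6 mm all round. Origin: centre of its underside; its top is 18 mm above the table.
- tile1: Stiff pressed-pulp tile (rigid), blue, 84 (x) x 56 (y) x 14 mm, about 65 g, with a paler round motif. Origin: its centre, so it lies 7 mm above what it rests on. x along the long side. It may be absent (three or four tiles are present).
- tile2: Stiff pressed-pulp tile (rigid), orange, 84 (x) x 56 (y) x 14 mm, about 65 g, with a paler round motif. Origin: its centre, so it lies 7 mm above what it rests on. x along the long side. It may be absent (three or four tiles are present).
- tile3: Stiff pressed-pulp tile (rigid), yellow, 84 (x) x 56 (y) x 14 mm, about 65 g, with a paler round motif. Origin: its centre, so it lies 7 mm above what it rests on. x along the long side. It may be absent (three or four tiles are present).
- tile4: Stiff pressed-pulp tile (rigid), green, 84 (x) x 56 (y) x 14 mm, about 65 g, with a paler round motif. Origin: its centre, so it lies 7 mm above what it rests on. x along the long side. It may be absent (three or four tiles are present).
- board1: Pale rigid drying board (separator), 90 (x) x 60 (y) x 7 mm, about 35 g, with a darker band round its edge. Origin: its centre, 3.5 mm above what it rests on. x along the long side. All three are always there, piled on the cork pad at the start.
- board2: Pale rigid drying board (separator), 90 (x) x 60 (y) x 7 mm, about 35 g, with a darker band round its edge. Origin: its centre, 3.5 mm above what it rests on. x along the long side. All three are always there, piled on the cork pad at the start.
- board3: Pale rigid drying board (separator), 90 (x) x 60 (y) x 7 mm, about 35 g, with a darker band round its edge. Origin: its centre, 3.5 mm above what it rests on. x along the long side. All three are always there, piled on the cork pad at the start.
- jar: Bystander: amber jar, 60 mm across, 85 mm high, standing on the table. Origin: centre of its underside.
- mug: Bystander: white mug, 76 mm across, 90 mm high, standing on the table. Origin: centre of its underside.
- tape: Bystander: green roll of tape, 90 mm across, 24 mm high, lying on the table. Origin: centre of its underside.

How it is judged:
On the way, in this order (a step that is already met when the one before it is completed fails the run):
1. the valve is shut (value of joint handle below 0.09 rad), for 0.2 s.
2. all tiles are piled on the outline with one drying board between each two, spare boards on the cork pad, the valve still shut (horizontal distance between each of tile1, tile2, tile3, tile4 and bed_mark below 0.012 m and angle between the x axis of each of tile1, tile2, tile3, tile4 and the x axis of bed_mark, either way round below 0.17 rad and (z of tile1 in the frame of bed_mark between 0.004 and 0.01 m or z of tile1 in the frame of bed_mark between 0.025 and 0.031 m or z of tile1 in the frame of bed_mark between 0.046 and 0.052 m or z of tile1 in the frame of bed_mark between 0.067 and 0.073 m) and (z of tile2 in the frame of bed_mark between 0.004 and 0.01 m or z of tile2 in the frame of bed_mark between 0.025 and 0.031 m or z of tile2 in the frame of bed_mark between 0.046 and 0.052 m or z of tile2 in the frame of bed_mark between 0.067 and 0.073 m) and (z of tile3 in the frame of bed_mark between 0.004 and 0.01 m or z of tile3 in the frame of bed_mark between 0.025 and 0.031 m or z of tile3 in the frame of bed_mark between 0.046 and 0.052 m or z of tile3 in the frame of bed_mark between 0.067 and 0.073 m) and (z of tile4 in the frame of bed_mark between 0.004 and 0.01 m or z of tile4 in the frame of bed_mark between 0.025 and 0.031 m or z of tile4 in the frame of bed_mark between 0.046 and 0.052 m or z of tile4 in the frame of bed_mark between 0.067 and 0.073 m) and ((horizontal distance between board1 and bed_mark below 0.012 m and angle between the x axis of board1 and the x axis of bed_mark, either way round below 0.17 rad and z of board1 in the frame of bed_mark between 0.0145 and 0.0205 m) or (horizontal distance between board1 and bed_mark below 0.012 m and angle between the x axis of board1 and the x axis of bed_mark, either way round below 0.17 rad and z of board1 in the frame of bed_mark between 0.0355 and 0.0415 m) or (horizontal distance between board1 and bed_mark below 0.012 m and angle between the x axis of board1 and the x axis of bed_mark, either way round below 0.17 rad and z of board1 in the frame of bed_mark between 0.0565 and 0.0625 m and (z of tile1 in the frame of bed_mark between 0.067 and 0.073 m or z of tile2 in the frame of bed_mark between 0.067 and 0.073 m or z of tile3 in the frame of bed_mark between 0.067 and 0.073 m or z of tile4 in the frame of bed_mark between 0.067 and 0.073 m)) or (horizontal distance between board1 and pad below 0.03 m and height (world z) of board1 below 0.035 m)) and ((horizontal distance between board2 and bed_mark below 0.012 m and angle between the x axis of board2 and the x axis of bed_mark, either way round below 0.17 rad and z of board2 in the frame of bed_mark between 0.0145 and 0.0205 m) or (horizontal distance between board2 and bed_mark below 0.012 m and angle between the x axis of board2 and the x axis of bed_mark, either way round below 0.17 rad and z of board2 in the frame of bed_mark between 0.0355 and 0.0415 m) or (horizontal distance between board2 and bed_mark below 0.012 m and angle between the x axis of board2 and the x axis of bed_mark, either way round below 0.17 rad and z of board2 in the frame of bed_mark between 0.0565 and 0.0625 m and (z of tile1 in the frame of bed_mark between 0.067 and 0.073 m or z of tile2 in the frame of bed_mark between 0.067 and 0.073 m or z of tile3 in the frame of bed_mark between 0.067 and 0.073 m or z of tile4 in the frame of bed_mark between 0.067 and 0.073 m)) or (horizontal distance between board2 and pad below 0.03 m and height (world z) of board2 below 0.035 m)) and ((horizontal distance between board3 and bed_mark below 0.012 m and angle between the x axis of board3 and the x axis of bed_mark, either way round below 0.17 rad and z of board3 in the frame of bed_mark between 0.0145 and 0.0205 m) or (horizontal distance between board3 and bed_mark below 0.012 m and angle between the x axis of board3 and the x axis of bed_mark, either way round below 0.17 rad and z of board3 in the frame of bed_mark between 0.0355 and 0.0415 m) or (horizontal distance between board3 and bed_mark below 0.012 m and angle between the x axis of board3 and the x axis of bed_mark, either way round below 0.17 rad and z of board3 in the frame of bed_mark between 0.0565 and 0.0625 m and (z of tile1 in the frame of bed_mark between 0.067 and 0.073 m or z of tile2 in the frame of bed_mark between 0.067 and 0.073 m or z of tile3 in the frame of bed_mark between 0.067 and 0.073 m or z of tile4 in the frame of bed_mark between 0.067 and 0.073 m)) or (horizontal distance between board3 and pad below 0.03 m and height (world z) of board3 below 0.035 m)) and linear speed of each of tile1, tile2, tile3, tile4, board1, board2, board3 below 0.02 m/s and value of joint handle below 0.09 rad), for 0.3 s.
3. the valve pointer is at the red set-marker (angle between the x axis of handle_tip and the x axis of marker_tip, either way round below 0.09 rad), for 0.2 s.
At the end, for the whole second after the job is handed in: All tiles present lie in one pile, alternating with boards, tile at bottom and top, each within 12 mm of the outline's centre and 10 degrees of its long side (heights within 3 mm); spare boards on the pad (within 30 mm); all at rest; pointer within 5 degrees of the marker (horizontal distance between each of tile1, tile2, tile3, tile4 and bed_mark below 0.012 m and angle between the x axis of each of tile1, tile2, tile3, tile4 and the x axis of bed_mark, either way round below 0.17 rad and (z of tile1 in the frame of bed_mark between 0.004 and 0.01 m or z of tile1 in the frame of bed_mark between 0.025 and 0.031 m or z of tile1 in the frame of bed_mark between 0.046 and 0.052 m or z of tile1 in the frame of bed_mark between 0.067 and 0.073 m) and (z of tile2 in the frame of bed_mark between 0.004 and 0.01 m or z of tile2 in the frame of bed_mark between 0.025 and 0.031 m or z of tile2 in the frame of bed_mark between 0.046 and 0.052 m or z of tile2 in the frame of bed_mark between 0.067 and 0.073 m) and (z of tile3 in the frame of bed_mark between 0.004 and 0.01 m or z of tile3 in the frame of bed_mark between 0.025 and 0.031 m or z of tile3 in the frame of bed_mark between 0.046 and 0.052 m or z of tile3 in the frame of bed_mark between 0.067 and 0.073 m) and (z of tile4 in the frame of bed_mark between 0.004 and 0.01 m or z of tile4 in the frame of bed_mark between 0.025 and 0.031 m or z of tile4 in the frame of bed_mark between 0.046 and 0.052 m or z of tile4 in the frame of bed_mark between 0.067 and 0.073 m) and ((horizontal distance between board1 and bed_mark below 0.012 m and angle between the x axis of board1 and the x axis of bed_mark, either way round below 0.17 rad and z of board1 in the frame of bed_mark between 0.0145 and 0.0205 m) or (horizontal distance between board1 and bed_mark below 0.012 m and angle between the x axis of board1 and the x axis of bed_mark, either way round below 0.17 rad and z of board1 in the frame of bed_mark between 0.0355 and 0.0415 m) or (horizontal distance between board1 and bed_mark below 0.012 m and angle between the x axis of board1 and the x axis of bed_mark, either way round below 0.17 rad and z of board1 in the frame of bed_mark between 0.0565 and 0.0625 m and (z of tile1 in the frame of bed_mark between 0.067 and 0.073 m or z of tile2 in the frame of bed_mark between 0.067 and 0.073 m or z of tile3 in the frame of bed_mark between 0.067 and 0.073 m or z of tile4 in the frame of bed_mark between 0.067 and 0.073 m)) or (horizontal distance between board1 and pad below 0.03 m and height (world z) of board1 below 0.035 m)) and ((horizontal distance between board2 and bed_mark below 0.012 m and angle between the x axis of board2 and the x axis of bed_mark, either way round below 0.17 rad and z of board2 in the frame of bed_mark between 0.0145 and 0.0205 m) or (horizontal distance between board2 and bed_mark below 0.012 m and angle between the x axis of board2 and the x axis of bed_mark, either way round below 0.17 rad and z of board2 in the frame of bed_mark between 0.0355 and 0.0415 m) or (horizontal distance between board2 and bed_mark below 0.012 m and angle between the x axis of board2 and the x axis of bed_mark, either way round below 0.17 rad and z of board2 in the frame of bed_mark between 0.0565 and 0.0625 m and (z of tile1 in the frame of bed_mark between 0.067 and 0.073 m or z of tile2 in the frame of bed_mark between 0.067 and 0.073 m or z of tile3 in the frame of bed_mark between 0.067 and 0.073 m or z of tile4 in the frame of bed_mark between 0.067 and 0.073 m)) or (horizontal distance between board2 and pad below 0.03 m and height (world z) of board2 below 0.035 m)) and ((horizontal distance between board3 and bed_mark below 0.012 m and angle between the x axis of board3 and the x axis of bed_mark, either way round below 0.17 rad and z of board3 in the frame of bed_mark between 0.0145 and 0.0205 m) or (horizontal distance between board3 and bed_mark below 0.012 m and angle between the x axis of board3 and the x axis of bed_mark, either way round below 0.17 rad and z of board3 in the frame of bed_mark between 0.0355 and 0.0415 m) or (horizontal distance between board3 and bed_mark below 0.012 m and angle between the x axis of board3 and the x axis of bed_mark, either way round below 0.17 rad and z of board3 in the frame of bed_mark between 0.0565 and 0.0625 m and (z of tile1 in the frame of bed_mark between 0.067 and 0.073 m or z of tile2 in the frame of bed_mark between 0.067 and 0.073 m or z of tile3 in the frame of bed_mark between 0.067 and 0.073 m or z of tile4 in the frame of bed_mark between 0.067 and 0.073 m)) or (horizontal distance between board3 and pad below 0.03 m and height (world z) of board3 below 0.035 m)) and linear speed of each of tile1, tile2, tile3, tile4, board1, board2, board3 below 0.02 m/s and angle between the x axis of handle_tip and the x axis of marker_tip, either way round below 0.09 rad and velocity of joint handle between -0.05 and 0.05 rad/s); the robot touches nothing.
It fails at once if the jar is pushed away or knocked over (distance of jar from where it was at the start of the episode above 0.03 m or angle between jar's own z axis and vertical above 0.5 rad).
It fails at once if the mug is pushed away or knocked over (distance of mug from where it was at the start of the episode above 0.03 m or angle between mug's own z axis and vertical above 0.5 rad).
It fails at once if the roll of tape is pushed away or knocked over (distance of tape from where it was at the start of the episode above 0.03 m or angle between tape's own z axis and vertical above 0.5 rad).
Of tile1, tile2, tile3, tile4 only 3 to 4 are there at a start; the rules pass over those that are not, and their reading is None.
At some moment in a run one of tile1, tile2, tile3, tile4 may be knocked a few centimetres aside while the robot is not near it.
Once in a run the grip may slacken for a moment while it holds something.
It also fails if it takes over 210 s, if anything falls off the work surface, if the arm or the gripper's body presses on something with over 40 N, if the wrist force passes 120 N, or if a joint passes its speed limit or range.

## Working session

There is one attempt and no reset: what is moved stays moved. The work goes in short steps, Python scripts to look and compute and a shell command to move; the robot and the scene stay as the last step left them, time stands still between calls to the robot, and variables do not carry over. Pictures are saved under pics/ and viewed, about 12 in all and at most 16, crops included, and the job is handed in when it is done.

```bash
ls; mkdir -p pics; cat > h.py <<'E'
import numpy as np, cv2
from scipy.spatial.transform import Rotation as R
from bench import r, viewer, nets
def grab(cam):
    p,d=viewer.grab_frame(cam); return p,d
def save(p,name,crop=None,scale=1):
    if crop: p=p[crop[1]:crop[3],crop[0]:crop[2]]
    cv2.imwrite('pics/'+name,cv2.resize(p[...,::-1],None,fx=scale,fy=scale,interpolation=cv2.INTER_CUBIC))
def cloud(cam,d):
    c=viewer.calibration(cam);K=np.array(c['mtx']);T=np.linalg.inv(np.array(c['world_to_cam']))
    v,u=np.indices(d.shape)
    P=np.stack([(u-K[0,2])/K[0,0]*d,-(v-K[1,2])/K[1,1]*d,-d],-1)
    return P@T[:3,:3].T+T[:3,3]
def state():
    o=r.get_obs();Rm=R.from_rotvec(o['orientation']).as_matrix()
    print('t',round(o['clock'],2),'tcp',np.round(o['tcp_pos'],4),'open',round(o['grip_width'],4),'F',np.round(o['contact_force'],1))
    print('tool x,y,z cols\n',np.round(Rm,3)); return o,Rm
def rect(P):
    """centre, long-side angle, dims of xy points"""
    (c,s,a)=cv2.minAreaRect((P[:,:2]*1000).astype(np.float32))
    if s[0]<s[1]: a+=90; s=(s[1],s[0])
    return np.array(c)/1000,(a+90)%180-90,s
E
python3 - <<'E'
from h import *
o,Rm=state(); print(o['joints'])
for c in('side','top'):
    p,d=grab(c);save(p,c+'0.png'); C=viewer.calibration(c); T=np.linalg.inv(np.array(C['world_to_cam'])); print(c,T[:3,3],-T[:3,2],np.array(C['mtx']).tolist(),C.keys())
    P=cloud(c,d);print((d==0).mean())
    for n in ['tile1','tile2','tile3','tile4','board1','handle','marker','suction_bed','pad','ware_board','jar','mug','tape']:
        L=nets.look_for(n,c); print(n,[(np.round(q['location'],3).tolist(),round(q['score'],2)) for q in L[:3]])
E
```

```text
pics
t 0.0 tcp [0.2519 0.6256 0.2303] open 0.0854 F [ 0.1 -0.4  0.2]
tool x,y,z cols
 [[-0.001  0.373  0.928]
 [-0.002  0.928 -0.373]
 [-1.    -0.002  0.   ]]
[-1.29610809  0.47781904  0.0223649   1.55649292 -0.0115095   1.10931153
 -0.08307724]
side [ 0.52304868 -1.18479672  0.80152455] [ 0.02250453  0.83139286 -0.55522919] [[435.75484586513886, 0.0, 321.8846025789719], [0.0, 435.75484586513886, 201.3441033694277], [0.0, 0.0, 1.0]] dict_keys(['mtx', 'world_to_cam'])
0.00376171875
tile1 [([0.581, -0.388, 0.024], 0.8), ([0.612, -0.128, 0.028], 0.76), ([0.46, -0.16, 0.025], 0.7)]
tile2 [([0.581, -0.388, 0.024], 0.8), ([0.612, -0.128, 0.028], 0.76), ([0.46, -0.16, 0.025], 0.7)]
tile3 [([0.581, -0.388, 0.024], 0.8), ([0.612, -0.128, 0.028], 0.76), ([0.46, -0.16, 0.025], 0.7)]
tile4 [([0.581, -0.388, 0.024], 0.8), ([0.612, -0.128, 0.028], 0.76), ([0.46, -0.16, 0.025], 0.7)]
board1 [([0.6, -0.248, 0.043], 0.96), ([0.598, -0.277, 0.028], 0.57)]
handle []
marker [([0.585, 0.357, 0.051], 0.7)]
suction_bed [([0.588, 0.358, 0.051], 0.94), ([0.601, -0.278, 0.029], 0.21)]
pad []
ware_board [([0.5
[... 522 characters left out ...]
-0.378, 0.026], 0.82), ([0.616, -0.115, 0.022], 0.6), ([0.46, -0.154, 0.027], 0.57)]
tile3 [([0.586, -0.378, 0.026], 0.82), ([0.616, -0.115, 0.022], 0.6), ([0.46, -0.154, 0.027], 0.57)]
tile4 [([0.586, -0.378, 0.026], 0.82), ([0.616, -0.115, 0.022], 0.6), ([0.46, -0.154, 0.027], 0.57)]
board1 [([0.6, -0.248, 0.039], 0.93), ([0.494, 0.353, 0.091], 0.71)]
handle [([0.489, 0.353, 0.094], 0.52)]
marker [([0.464, -0.156, 0.029], 0.32)]
suction_bed [([0.574, 0.369, 0.062], 0.95), ([0.343, -0.481, 0.029], 0.33)]
pad []
ware_board [([0.51, -0.249, 0.014], 0.73)]
jar [([0.75, 0.01, 0.082], 0.83), ([0.529, -0.542, 0.046], 0.61)]
mug [([0.528, -0.54, 0.044], 0.58)]
tape [([0.345, -0.482, 0.027], 0.98)]
```

View pics/top0.png

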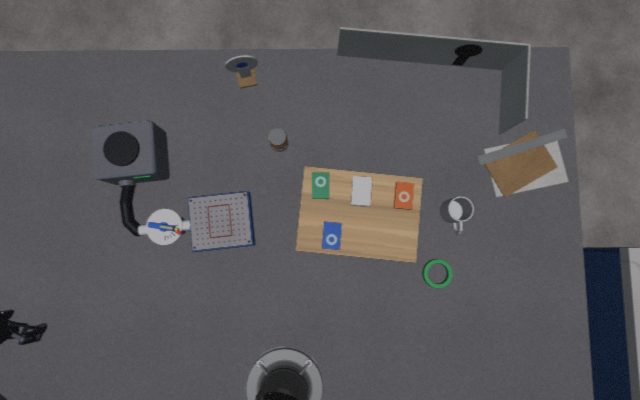

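View pics/side0.png

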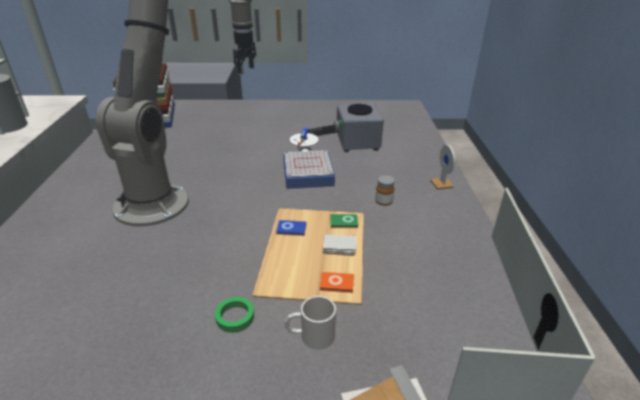

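```bash
cat >> h.py <<'E'
def plane(cam,uv,z):
    c=viewer.calibration(cam);K=np.array(c['mtx']);T=np.linalg.inv(np.array(c['world_to_cam']))
    uv=np.atleast_2d(uv).astype(float)
    D=np.stack([(uv[:,0]-K[0,2])/K[0,0],-(uv[:,1]-K[1,2])/K[1,1],-np.ones(len(uv))],-1)@T[:3,:3].T
    return T[:3,3]+D*((z-T[2,3])/D[:,2])[:,None]
HUE={'blue':(100,125),'orange':(4,14),'yellow':(22,34),'green':(60,90),'red':(170,4)}
def colmask(p,name,smin=110,vmin=60):
    h=cv2.cvtColor(p,cv2.COLOR_RGB2HSV);a,b=HUE[name];H=h[...,0]
    m=((H>=a)&(H<=b)) if a<b else ((H>=a)|(H<=b))
    return m&(h[...,1]>smin)&(h[...,2]>vmin)
def find(p,cam,name,z,roi=(0,0,640,400),smin=110):
    m=np.zeros(p.shape[:2],np.uint8);x0,y0,x1,y1=roi
    m[y0:y1,x0:x1]=colmask(p,name,smin)[y0:y1,x0:x1]
    n,l,st,_=cv2.connectedComponentsWithStats(m)
    if n<2:return None
    k=1+st[1:,4].argmax();cn,_=cv2.findContours((l==k).astype(np.uint8),0,2)
    hull=cv2.convexHull(np.vstack(cn));f=np.zeros_like(m);cv2.fillConvexPoly(f,hull,1)
    v,u=np.nonzero(f);W=plane(cam,np.c_[u,v],z)
    c=W.mean(0);w,V=np.linalg.eigh(np.cov((W-c)[:,:2].T));a=np.degrees(np.arctan2(V[1,1],V[0,1]))
    return np.round(c,4),round((a+90)%180-90,1),np.round(np.sqrt(12*w[::-1])*1000,1),st[k,:4].tolist()
E
python3 - <<'E'
from h import *
p,d=grab('top');P=cloud('top',d)
q=p[195:260,130:260];save(q,'valve0.png',scale=6)
roi=(290,160,430,270)
for n in('blue','orange','yellow','green'): print(n,find(p,'top',n,.024,roi,smin=100))
# boards by depth height
for nm,lo,hi,box in (('board',.032,.05,(340,165,385,215)),('bed',.042,.06,(180,180,265,260)),('dial+handle',.06,.2,(135,200,192,250))):
    m=np.zeros(d.shape,bool);x0,y0,x1,y1=box;m[y0:y1,x0:x1]=1
    m&=(P[...,2]>lo)&(P[...,2]<hi);Q=P[m];print(nm,len(Q),rect(Q),Q.mean(0).round(4),np.percentile(Q[:,2],[5,50,95]).round(4))
print('red',find(p,'top','red',.05,(195,195,245,250),smin=80))
m=colmask(p,'red',80);m[:, :195]=0;m[:,245:]=0;m[:195]=0;m[250:]=0;v,u=np.nonzero(m);print(len(u),rect(plane('top',np.c_[u,v],.05)))
print('blue handle',find(p,'top','blue',.09,(140,210,195,245)))
print('red marker',find(p,'top','red',.07,(140,210,195,245)))
print('yellow',find(p,'top','yellow',.09,(140,210,195,245)))
E
```

```text
blue (array([ 0.459 , -0.1476,  0.024 ]), np.float64(-5.0), array([82.9, 54.9]), [322, 222, 19, 28])
orange (array([ 0.5827, -0.3771,  0.024 ]), np.float64(-6.4), array([87.7, 61.3]), [394, 181, 21, 29])
yellow None
green (array([ 0.6167, -0.1131,  0.024 ]), np.float64(0.2), array([80.7, 50.1]), [312, 173, 16, 26])
board 552 (array([ 0.59727026, -0.24288541]), -5.5427093505859375, (90.50492095947266, 61.649993896484375)) [ 0.5969 -0.2426  0.0384] [0.0346 0.0384 0.0425]
bed 3324 (array([0.50552692, 0.20659665]), -84.521888256073, (216.22499084472656, 169.0196533203125)) [0.5062 0.1938 0.0494] [0.0442 0.0496 0.0537]
dial+handle 936 (array([0.49089828, 0.35753165]), 89.27879333496094, (110.02848815917969, 105.55144500732422)) [0.4902 0.3555 0.0688] [0.0606 0.0639 0.0955]
red (array([0.5552, 0.1918, 0.05  ]), np.float64(89.4), array([19.8,  nan]), [218, 205, 6, 1])
24 (array([0.50736572, 0.19401697]), 5.771486759185791, (96.43388366699219, 60.974918365478516))
blue handle (array([0.4915, 0.3587, 0.09  ]), np.float64(80.2), array([70.3, 21.6]), [148, 222, 26, 9])
red marker (array([0.4736, 0.3116, 0.07  ]), np.float64(-85.8), array([16. ,  8.2]), [176, 231, 6, 3])
yellow (array([0.4833, 0.3145, 0.09  ]), np.float64(88.9), array([12.2,  5.5]), [174, 228, 4, 2])h.py:42: RuntimeWarning: invalid value encountered in sqrt
  return np.round(c,4),round((a+90)%180-90,1),np.round(np.sqrt(12*w[::-1])*1000,1),st[k,:4].tolist()
```

View pics/valve0.png

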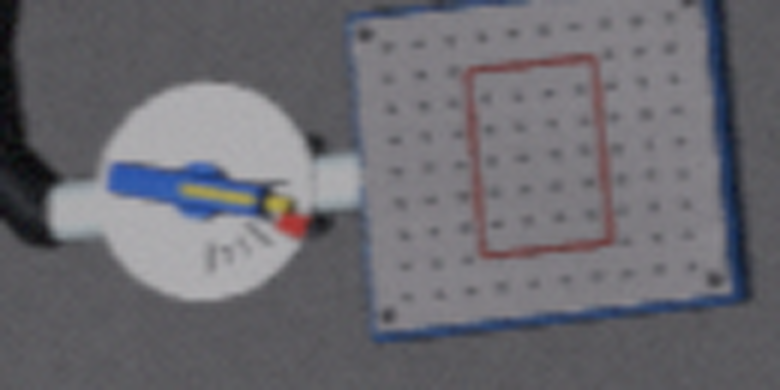

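The top picture shows blue (331,236), green (320,185) and orange (403,195) tiles, so there are three and no yellow. The boards are at (361,191), the outline is centred at (220,221), and the valve is at (164,227). Its pointer, at about (177,229), is about 72° open, with the red marker close by.

```bash
cat >> h.py <<'E'
def goto(x,y,z,yaw):
    """print shifts in present tool frame [mm], turn [rad] to reach; shifts first, then turn"""
    o,Rm=state();d=Rm.T@(np.array([x,y,z])-o['tcp_pos'])*1000
    cur=np.degrees(np.arctan2(Rm[1,1],Rm[0,1]));t=-np.radians((yaw-cur+180)%360-180)
    print('yaw now',round(cur,1),'shift x,y,z',d.round(1),'turn',round(t,3))
E
python3 - <<'E'
from h import *
goto(.4915,.358,.16,-13)
E
```

```text
t 1.45 tcp [0.2521 0.6262 0.2313] open 0.0852 F [ 0.3 -0.3  0.4]
tool x,y,z cols
 [[ 0.     0.374  0.928]
 [ 0.     0.928 -0.374]
 [-1.     0.     0.   ]]
yaw now 68.1 shift x,y,z [  71.3 -159.3  322.2] turn 1.415
```

```bash
python3 -m pendant '[50,9,-20,40,0, 50,9,-20,40,0, 50,9,-20,40,0, 50,9,-20,40,0, 50,9,-20,40,0, 50,9,-20,40,0, 50,9,-20,40,0, 50,9,-20,42,0, 50,0,0,0,0.177, 50,0,0,0,0.177, 50,0,0,0,0.177, 50,0,0,0,0.177, 50,0,0,0,0.177, 50,0,0,0,0.177, 50,0,0,0,0.177, 50,0,0,0,0.177, 50,0,0,0,0]' 20
python3 - <<'E'
from h import *
goto(.4915,.358,.072,-13); print(r.get_obs()['joints'].round(2) if hasattr(r.get_obs()['joints'],'round') else r.get_obs()['joints'])
p,d=grab('side');m=p[120:185,270:370];save(m,'s1.png',scale=7)
E
```

```text
clock: 3.58
tcp_pos: [0.491, 0.3577, 0.1593]
orientation: [1.374, 1.093, -1.374]
contact_force: [-0.3, -0.6, 0.5]
grip_width: 0.0499
t 3.58 tcp [0.491  0.3577 0.1593] open 0.0499 F [-0.3 -0.6  0.5]
tool x,y,z cols
 [[ 0.     0.975 -0.224]
 [-0.    -0.224 -0.975]
 [-1.     0.     0.   ]]
yaw now -13.0 shift x,y,z [87.3  0.4 -0.4] turn 0.001
[-1.05  0.47  0.43  1.81 -0.24  0.91 -0.74]
```

View pics/s1.png

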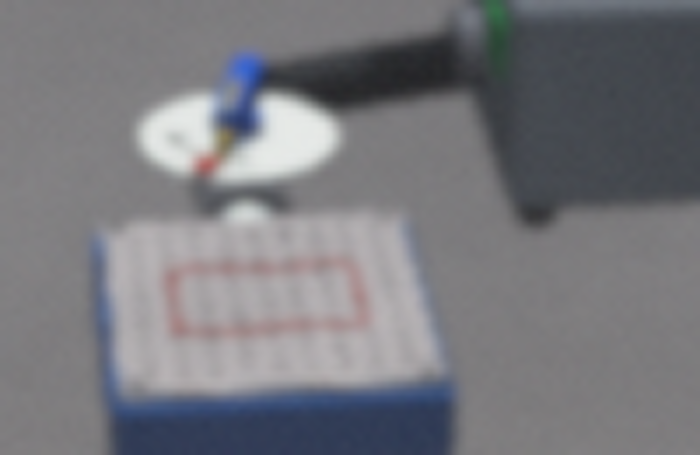

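The side view shows the dial at about (304,139) with the handle pointer just to the right of the red clip. The fingers are just above the crop, clear of the handle. Going down.

```bash
python3 -m pendant '[50,25,0,0,0, 50,25,0,0,0, 50,20,0,0,0, 50,10,0,0,0, 50,7,0,0,0, 50,0,0,0,0, 0,0,0,0,0, 0,0,0,0,0, 0,0,0,0,0, 0,0,0,0,0, 0,0,0,0,0]' 25
```

```text
clock: 5.0
tcp_pos: [0.492, 0.3581, 0.0743]
orientation: [1.377, 1.093, -1.373]
contact_force: [-2.3, -1.2, 10.1]
grip_width: 0.0159
```

```bash
python3 -m pendant '[0,-4,0,0,0, 0,0,0,0,0, 0,0,0,0,0.16, 0,0,0,0,0.16, 0,0,0,0,0.16, 0,0,0,0,0.16, 0,0,0,0,0.16, 0,0,0,0,0.16, 0,0,0,0,0.16, 0,0,0,0,0.14, 0,0,0,0,0, 0,0,0,0,0]' 25; python3 -c "
from h import *
o,R_=state();print(o['moment'],np.degrees(np.arctan2(R_[1,1],R_[0,1])))"
```

```text
clock: 6.5
tcp_pos: [0.4921, 0.3573, 0.0752]
orientation: [2.181, 0.09, -2.175]
contact_force: [8.4, 1.4, -17.2]
grip_width: 0.0155
t 6.5 tcp [0.4921 0.3573 0.0752] open 0.0155 F [  8.4   1.4 -17.2]
tool x,y,z cols
 [[ 0.003  0.084 -0.996]
 [-0.001 -0.996 -0.084]
 [-1.     0.002 -0.003]]
[ 0.37770409 -1.73467565  0.39587343] -85.20089548057231
```

```bash
python3 -m pendant '[45,0,0,0,-0.02, 45,0,0,0,0, 45,0,0,0,0, 45,-20,0,0,0, 45,-40,0,0,0, 80,-50,0,0,0, 80,-50,0,0,0, 80,0,0,60,0, 80,0,0,60,0, 80,0,40,40,0, 80,0,60,0,0, 80,0,60,0,0, 80,0,60,0,0, 80,0,0,0,0]' 25
python3 - <<'E'
from h import *
p,d=grab('top');save(p[180:270,130:290],'v1.png',scale=5)
for n in('blue','orange','yellow','green'): print(n,find(p,'top',n,.024,(290,160,430,270),smin=100))
print('blue handle',find(p,'top','blue',.09,(140,205,195,248)))
print('red marker',find(p,'top','red',.069,(140,210,195,245),60))
print('yellow',find(p,'top','yellow',.09,(140,205,195,248),80))
state()
E
```

```text
clock: 8.25
tcp_pos: [0.3546, 0.1187, 0.2362]
orientation: [2.172, 0.111, -2.179]
contact_force: [0.5, 0.4, -0.3]
grip_width: 0.0797
blue (array([ 0.459 , -0.1476,  0.024 ]), np.float64(-5.0), array([82.9, 54.9]), [322, 222, 19, 28])
orange (array([ 0.5821, -0.3766,  0.024 ]), np.float64(-4.9), array([87.6, 60.3]), [394, 181, 20, 29])
yellow None
green (array([ 0.6167, -0.1131,  0.024 ]), np.float64(0.2), array([80.7, 50.1]), [312, 173, 16, 26])
blue handle (array([0.4936, 0.3539, 0.09  ]), np.float64(11.9), array([64.3, 22.7]), [158, 214, 10, 25])
red marker (array([0.4737, 0.3122, 0.069 ]), np.float64(77.9), array([16.6, 13.2]), [176, 230, 6, 5])
yellow (array([0.448 , 0.3508, 0.09  ]), np.float64(18.0), array([11.7,  8.1]), [162, 239, 3, 4])
t 8.3 tcp [0.3547 0.121  0.2366] open 0.08 F [-0.4  0.7 -0.1]
tool x,y,z cols
 [[-0.002  0.098 -0.995]
 [ 0.005 -0.995 -0.098]
 [-1.    -0.005  0.001]]
```

View pics/v1.png

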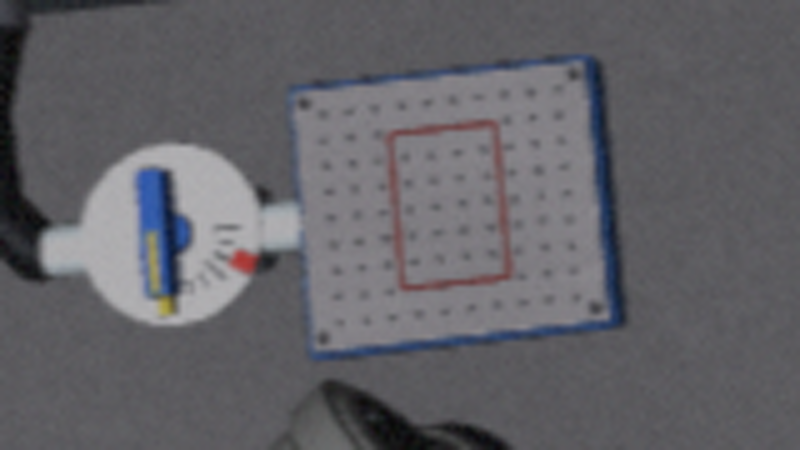

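The valve is shut: the pointer now points towards the robot at about (163,241). The red clip is at about (178,232), roughly 63° open.

```bash
python3 - <<'E'
from h import *
c=np.array([[390,132],[497,122],[510,275],[403,287]])/5-.4+[130,180]
W=plane('top',c,.05);print(W.round(4),W.mean(0).round(4),rect(W))
e=W[0]-W[3]+W[1]-W[2];print('bed yaw',np.degrees(np.arctan2(e[1],e[0])))
goto(.459,-.1476,.06,-95)
E
```

```text
[[0.5525 0.2313 0.05  ]
 [0.558  0.1658 0.05  ]
 [0.4643 0.1571 0.05  ]
 [0.4577 0.2221 0.05  ]] [0.5081 0.1941 0.05  ] (array([0.50830972, 0.19398502]), 5.538277626037598, (95.24884033203125, 65.6729736328125))
bed yaw 5.430380890408746
t 8.3 tcp [0.3547 0.121  0.2366] open 0.08 F [-0.4  0.7 -0.1]
tool x,y,z cols
 [[-0.002  0.098 -0.995]
 [ 0.005 -0.995 -0.098]
 [-1.    -0.005  0.001]]
yaw now -84.4 shift x,y,z [175.  278.4 -77.7] turn 0.186
```

```bash
python3 -m pendant '[75,0,55,-16,0, 75,0,55,-16,0, 75,0,56,-16,0, 75,10,56,-15,0, 75,20,56,-15,0, 75,0,0,0,0.15, 70,45,0,0,0.036, 65,50,0,0,0, 62,40,0,0,0, 62,10,0,0,0, 62,0,0,0,0, 62,0,0,0,0]' 30
python3 - <<'E'
from h import *
goto(.459,-.1476,.03,-95)
p,d=grab('side');save(p[195:300,250:380],'b1.png',scale=6)
E
```

```text
clock: 9.8
tcp_pos: [0.3723, -0.1186, 0.1516]
orientation: [-2.278, 0.115, 2.096]
contact_force: [0.4, -0.8, -0.2]
grip_width: 0.0621
t 9.8 tcp [ 0.3723 -0.1186  0.1516] open 0.0621 F [ 0.4 -0.8 -0.2]
tool x,y,z cols
 [[ 0.082 -0.084 -0.993]
 [-0.025 -0.996  0.082]
 [-0.996  0.018 -0.084]]
yaw now -94.8 shift x,y,z [129.   19.4 -78.3] turn 0.003
```

View pics/b1.png

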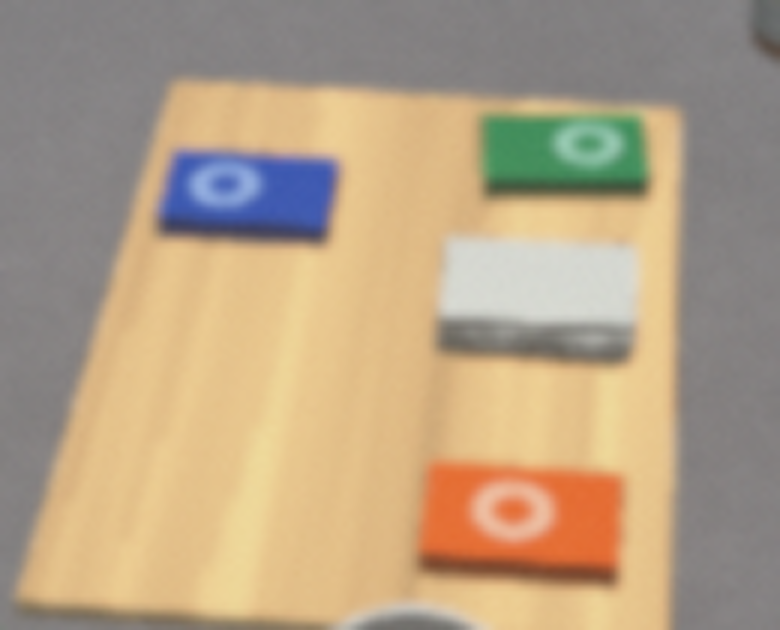

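The side crop shows blue at (282,226), green at (343,219), orange at (337,281) and the boards at (340,241), all undisturbed. The cut-through path passed inside the reach limit and the tool tilted slightly, so I'm moving outward to see whether it recovers.

```bash
python3 -m pendant '[62,0,10,-40,0, 62,0,10,-40,0, 62,0,0,0,0, 62,0,0,0,0]' 30
python3 - <<'E'
from h import *
goto(.459,-.1476,.03,-95)
E
```

```text
clock: 10.35
tcp_pos: [0.4144, -0.134, 0.1902]
orientation: [-2.306, 0.123, 2.073]
contact_force: [-0.4, 0.2, -0.1]
grip_width: 0.0622
t 10.35 tcp [ 0.4144 -0.134   0.1902] open 0.0622 F [-0.4  0.2 -0.1]
tool x,y,z cols
 [[ 0.105 -0.084 -0.991]
 [-0.033 -0.996  0.081]
 [-0.994  0.024 -0.107]]
yaw now -94.8 shift x,y,z [164.4   5.9 -28.2] turn 0.003
```

```bash
python3 -m pendant '[62,0,0,-40,0, 62,0,0,-40,0, 62,0,0,0,0]' 30
python3 - <<'E'
from h import *
print(np.round(r.get_obs()['joints'],2))
goto(.459,-.1476,.03,-95)
E
```

```text
clock: 10.72
tcp_pos: [0.4584, -0.1296, 0.2298]
orientation: [-2.342, 0.129, 2.041]
contact_force: [0.6, -0.4, -0.1]
grip_width: 0.0622
[-1.48 -0.34  1.45  2.17  0.48  0.93 -1.93]
t 10.72 tcp [ 0.4584 -0.1296  0.2298] open 0.0622 F [ 0.6 -0.4 -0.1]
tool x,y,z cols
 [[ 0.135 -0.084 -0.987]
 [-0.041 -0.996  0.079]
 [-0.99   0.03  -0.138]]
yaw now -94.8 shift x,y,z [198.6  12.   25.5] turn 0.003
```

```bash
sed -i "s/^    print('tool x,y,z cols.*/    print('x',np.round(Rm[:,0],3),'yaw',round(float(np.degrees(np.arctan2(Rm[1,1],Rm[0,1]))),1),'q',np.round(o['joints'],2)); return o,Rm/" h.py
python3 -m pendant '[62,10,-50,0,0, 62,10,-50,0,0, 62,0,-50,-20,0, 62,0,-50,-20,0, 62,0,-50,-20,0]' 30; python3 -c "
from h import *
state()"
python3 -m pendant '[62,5,0,-50,0, 62,5,0,-50,0, 62,0,0,-50,0]' 30; python3 -c "
from h import *
state()"
```

```text
clock: 11.35
tcp_pos: [0.4845, 0.1056, 0.2507]
orientation: [-2.376, 0.118, 1.993]
contact_force: [1.3, -0.1, -0.6]
grip_width: 0.062
t 11.35 tcp [0.4845 0.1056 0.2507] open 0.062 F [ 1.3 -0.1 -0.6]
x [ 0.172 -0.034 -0.984] yaw -94.8 q [-2.03 -0.34  1.46  2.12  0.55  1.   -2.49]
clock: 11.72
tcp_pos: [0.5488, 0.0751, 0.3173]
orientation: [-2.429, 0.095, 1.913]
contact_force: [-0.2, -0.0, 0.4]
grip_width: 0.0621
t 11.72 tcp [0.5488 0.0751 0.3173] open 0.0621 F [-0.2 -0.   0.4]
x [ 0.234 -0.018 -0.972] yaw -94.5 q [-1.95 -0.34  1.46  1.96  0.53  1.07 -2.35]
```

```bash
python3 -m pendant '[62,0,-50,0,0, 62,0,-50,0,0, 62,0,-50,0,0, 62,0,-50,0,0, 62,0,-50,0,0, 62,0,0,0,0]' 30; python3 -c "
from h import *
state()"
python3 -m pendant '[62,0,-50,10,0, 62,0,-50,20,0, 62,0,-50,20,0, 62,0,-30,40,0, 62,0,-20,50,0, 62,0,0,0,0]' 30; python3 -c "
from h import *
state()"
```

```text
clock: 12.48
tcp_pos: [0.4953, 0.2914, 0.3558]
orientation: [-2.465, 0.045, 1.838]
contact_force: [0.7, -0.0, 0.0]
grip_width: 0.0619
t 12.47 tcp [0.4953 0.2914 0.3558] open 0.0619 F [ 0.7 -0.   0. ]
x [ 0.286  0.016 -0.958] yaw -93.6 q [-2.41 -0.34  1.45  1.88  0.61  1.17 -2.79]
clock: 13.22
tcp_pos: [0.3276, 0.4375, 0.3551]
orientation: [-2.473, -0.024, 1.794]
contact_force: [0.9, -0.1, -0.2]
grip_width: 0.0623
t 13.22 tcp [0.3276 0.4375 0.3551] open 0.0623 F [ 0.9 -0.1 -0.2]
x [ 0.312  0.063 -0.948] yaw -92.2 q [-2.64 -0.05  1.45  1.93  0.36  1.07 -2.96]
```

```bash
python3 -m pendant '[62,0,0,0,-0.15, 62,0,0,0,-0.15, 62,0,0,0,-0.15, 62,0,0,0,-0.15, 62,0,0,0,-0.15, 62,0,0,0,-0.15, 62,0,0,0,-0.15, 62,0,0,0,-0.15, 62,0,0,0,-0.15, 62,0,0,0,-0.15, 62,0,0,0,0]' 30; python3 -c "
from h import *
state()"
```

```text
clock: 14.6
tcp_pos: [0.3328, 0.4357, 0.3558]
orientation: [1.497, 0.972, -1.024]
contact_force: [0.6, -0.3, 0.1]
grip_width: 0.0618
t 14.6 tcp [0.3328 0.4357 0.3558] open 0.0618 F [ 0.6 -0.3  0.1]
x [ 0.308  0.065 -0.949] yaw -8.4 q [-2.76 -0.31  1.36  1.92  0.65  1.22 -1.72]
```

```bash
python3 -m pendant '[62,0,0,0,0, 62,0,0,0,0, 62,0,0,0,0, 62,0,0,0,0]' 30 >/dev/null; python3 -c "
from h import *
state()"; python3 -m pendant '[62,0,0,0,-0.15, 62,0,0,0,-0.15, 62,0,0,0,-0.15, 62,0,0,0,-0.15]'>/dev/null; python3 -c "
from h import *
state()"; python3 -m pendant '[62,0,0,0,0.15, 62,0,0,0,0.15, 62,0,0,0,0.15, 62,0,0,0,0.15]'>/dev/null; python3 -c "
from h import *
state()"
```

```text
t 15.1 tcp [0.3314 0.4376 0.3572] open 0.062 F [-0.4  1.1 -0.3]
x [ 0.31   0.067 -0.948] yaw -8.3 q [-2.76 -0.31  1.36  1.92  0.65  1.22 -1.72]
t 15.6 tcp [0.3314 0.4376 0.3573] open 0.062 F [ 0.2 -0.2  0.5]
x [ 0.31   0.067 -0.948] yaw 28.1 q [-2.76 -0.32  1.36  1.92  0.66  1.23 -1.13]
t 16.1 tcp [0.3313 0.4377 0.3573] open 0.062 F [-0.3 -0.1  0.8]
x [ 0.31   0.067 -0.948] yaw -8.6 q [-2.71 -0.19  1.41  1.92  0.52  1.14 -1.61]
```

```bash
cat > kin.py <<'E'
import numpy as np, itertools
from scipy.optimize import least_squares
from scipy.spatial.transform import Rotation as R
D=[([-1.29610809,0.47781904,0.0223649,1.55649292,-0.0115095,1.10931153,-0.08307724],[.2519,.6256,.2303],None),
([-1.05,.47,.43,1.81,-.24,.91,-.74],[.491,.3577,.1593],[1.374,1.093,-1.374]),
([-1.48,-.34,1.45,2.17,.48,.93,-1.93],[.4584,-.1296,.2298],[-2.342,.129,2.041]),
([-2.03,-.34,1.46,2.12,.55,1.,-2.49],[.4845,.1056,.2507],[-2.376,.118,1.993]),
([-1.95,-.34,1.46,1.96,.53,1.07,-2.35],[.5488,.0751,.3173],[-2.429,.095,1.913]),
([-2.41,-.34,1.45,1.88,.61,1.17,-2.79],[.4953,.2914,.3558],[-2.465,.045,1.838]),
([-2.64,-.05,1.45,1.93,.36,1.07,-2.96],[.3276,.4375,.3551],[-2.473,-.024,1.794]),
([-2.76,-.31,1.36,1.92,.65,1.22,-1.72],[.3328,.4357,.3558],[1.497,.972,-1.024])]
def rz(a):c,s=np.cos(a),np.sin(a);return np.array([[c,-s,0],[s,c,0],[0,0,1.]])
def ry(a):c,s=np.cos(a),np.sin(a);return np.array([[c,0,s],[0,1,0],[-s,0,c]])
def fk(q,L,sg,off):
    d,L1,L2,L3,a,b,e=L
    M=rz(sg[0]*q[0]);p=np.array([0,0,d]);M=M@ry(q[1]);p=p+M@[a,0,L1]
    M=M@rz(sg[1]*q[2])@ry(q[3]);p=p+M@[b,0,L2]
    M=M@rz(sg[2]*q[4])@ry(q[5]);p=p+M@[e,0,L3]
    M=M@rz(sg[3]*q[6]+off)
    return p,M@np.array([[0,0,1],[0,1,0],[-1,0,0]]).T[:, :] # tool x = last z
def fkT(q,L,sg,off):
    p,M=fk(q,L,sg,off);return p,M
if __name__=='__main__':
    best=[]
    for sg in itertools.product([-1,1],repeat=4):
        def res(v):
            o=[]
            for q,p,rv in D:
                P,M=fk(q,v[:7],sg,v[7]);o+=list((P-p)*10)
                if rv: o+=list((R.from_matrix(M).inv()*R.from_rotvec(rv)).as_rotvec())
            return o
        for o0 in (0,1.57,3.14,-1.57):
            s=least_squares(res,[.35,.4,.4,.25,0,0,0,o0]);best.append((s.cost,sg,s.x.round(4)))
    best.sort(key=lambda t:t[0])
    for b in best[:3]:print(b)
E
python3 kin.py
```

```text
(np.float64(0.2779581756544954), (-1, -1, -1, -1), array([ 0.3037,  0.5599,  0.4625,  0.347 , -0.0447,  0.0277, -0.0575,
        1.5712]))
(np.float64(0.27795817565449543), (-1, -1, -1, -1), array([ 0.3037,  0.5599,  0.4625,  0.347 , -0.0447,  0.0277, -0.0575,
        1.5712]))
(np.float64(0.2779581756544958), (-1, -1, -1, -1), array([ 0.3037,  0.5599,  0.4625,  0.347 , -0.0447,  0.0277, -0.0575,
        1.5712]))
```

```bash
cat > kin2.py <<'E'
from kin import *
sg=(-1,-1,-1,-1)
def fk2(q,v,sg=sg):
    M=rz(sg[0]*q[0]);p=np.array([0,0,v[0]]);M=M@ry(q[1]);p=p+M@v[1:4]
    M=M@rz(sg[1]*q[2]);p=p+M@v[10:13];M=M@ry(q[3]);p=p+M@v[4:7]
    M=M@rz(sg[2]*q[4])@ry(q[5]);p=p+M@v[7:10]
    return p,M@rz(sg[3]*q[6]+np.pi/2)@np.array([[0,0,-1],[0,1,0],[1,0,0.]])
if __name__=='__main__':
    # orientation only
    for q,p,rv in D:
        P,M=fk2(q,np.r_[.3,0,0,.4,0,0,.4,0,0,.3,0,0,0])
        if rv: print((R.from_matrix(M).inv()*R.from_rotvec(rv)).as_rotvec().round(2))
    f=lambda v:np.r_[np.concatenate([fk2(q,v)[0]-p for q,p,rv in D])*100,.5*v[[1,2,4,5,7,8,10,11,12]]]
    s=least_squares(f,np.r_[.3,0,0,.4,0,0,.4,0,0,.3,0,0,0]);print(s.x.round(3),(np.reshape(s.fun[:-9],(-1,3))*10).round(1))
E
python3 kin2.py
```

```text
[-0. -0. -0.]
[0.01 0.   0.  ]
[ 0.01  0.01 -0.  ]
[-0.01  0.   -0.  ]
[-0.01  0.    0.  ]
[-0.    0.01 -0.01]
[ 0.01 -0.01 -0.01]
[ 0.297  0.001 -0.03   0.538 -0.001 -0.015  0.46  -0.007  0.     0.34
  0.004 -0.015 -0.   ] [[-2.1 -1.4 -1.4]
 [ 2.6  0.1  1.6]
 [-0.1  3.2  0.7]
 [-1.7  0.  -1.4]
 [ 0.8 -4.8 -0.2]
 [ 2.2 -0.7  0.5]
 [-2.  -1.6 -2.1]
 [-0.3  4.2  2.5]]
```

```bash
cat > sim.py <<'E'
from kin2 import *
V=np.array([0.297,0.001,-0.03,0.538,-0.001,-0.015,0.46,-0.007,0,0.34,0.004,-0.015,0])
lo=np.array([-2.96,-.34,-1.41,.24,-1.37,.17,-2.96]);hi=np.array([2.96,2.1,1.46,2.44,4.51,1.92,2.96])
def jac(q,h=1e-5):
    p,M=fk2(q,V);J=np.zeros((6,7))
    for i in range(7):
        e=q.copy();e[i]+=h;P,N=fk2(e,V);J[:3,i]=(P-p)/h;J[3:,i]=R.from_matrix(N@M.T).as_rotvec()/h
    return J,p,M
def solve(q,p1,M1,it=15,lam=1e-3):
    for _ in range(it):
        J,p,M=jac(q);e=np.r_[p1-p,R.from_matrix(M1@M.T).as_rotvec()]
        if np.abs(e).max()<1e-5:break
        q=np.clip(q+J.T@np.linalg.solve(J@J.T+lam*np.eye(6),e),lo,hi)
    return q
def run(q,rows,sub=2,made_up=False):
    q=np.array(q,float);p,M=fk2(q,V)
    for a in rows:
        p1=p+M@(np.array(a[:3])/1000);M1=M@R.from_rotvec([a[3],0,0]).as_matrix()
        q=solve(q,p1,M1);p2,M2=fk2(q,V)
        p,M=(p1,M1) if np.linalg.norm(p2-p1)<1e-3 else (p2,M2)
    return q
def show(q):
    p,M=fk2(q,V);print(np.round(q,2),p.round(3),'x',M[:,0].round(2),'yaw',np.degrees(np.arctan2(M[1,1],M[0,1])).round(1))
E
python3 - <<'E'
from sim import *
q0=D[0][0];q=run(q0,[[9,-20,40,0]]*8+[[0,0,0,.177]]*8);show(q)
q=run(q,[[25,0,0,0],[25,0,0,0],[30,0,0,0]]+[[0,0,0,.16]]*8);show(q)
q=run(q,[[-40,0,0,0]]*4+[[0,0,60,0]]*2+[[0,40,40,0]]+[[0,60,0,0]]*3);show(q)
q=run(q,[[0,55,-16,0]]*5+[[0,0,0,.15],[45,0,0,.036],[50,0,0,0],[40,0,0,0]]);show(q)
q=[-2.76,-.31,1.36,1.92,.65,1.22,-1.72];q=run(q,[[0,0,0,-.15]]*4);show(q);q=run(q,[[0,0,0,.15]]*4);show(q)
E
```

```text
[-1.06  0.47  0.43  1.83 -0.24  0.9  -0.75] [0.486 0.357 0.156] x [-0. -0. -1.] yaw -13.1
[-1.25  0.66  0.71  1.89 -0.58  0.81 -1.73] [0.486 0.357 0.076] x [-0. -0. -1.] yaw -86.4
[-1.69 -0.31  1.02  2.27  0.3   1.06 -2.35] [0.341 0.128 0.237] x [-0. -0. -1.] yaw -86.4
[-1.97 -0.34  1.46  2.26  0.82  0.94 -2.23] [0.482 0.026 0.212] x [ 0.26 -0.19 -0.95] yaw -72.6
[-2.77 -0.34  1.35  1.92  0.68  1.24 -1.15] [0.332 0.44  0.358] x [ 0.32  0.07 -0.95] yaw 28.3
[-2.7  -0.19  1.4   1.92  0.53  1.14 -1.61] [0.332 0.44  0.358] x [ 0.32  0.07 -0.95] yaw -7.9
```

```bash
cat > fitsim.py <<'E'
from sim import *
from scipy.optimize import lsq_linear
Q=[[-1.48,-.34,1.45,2.17,.48,.93,-1.93],[-2.03,-.34,1.46,2.12,.55,1.0,-2.49],[-1.95,-.34,1.46,1.96,.53,1.07,-2.35],[-2.41,-.34,1.45,1.88,.61,1.17,-2.79],[-2.64,-.05,1.45,1.93,.36,1.07,-2.96],[-2.76,-.31,1.36,1.92,.65,1.22,-1.72]]
T=[[[10,-50,0,0]]*2+[[0,-50,-20,0]]*3,[[5,0,-50,0]]*2+[[0,0,-50,0]],[[0,-50,0,0]]*5,[[0,-50,10,0]]+[[0,-50,20,0]]*2+[[0,-30,40,0],[0,-20,50,0]],[[0,0,0,-.15]]*10]
def runv(q,rows,wr,it,mode,keep,lam=1e-3):
    q=np.array(q,float);p,M=fk2(q,V);W=np.diag([1,1,1,wr,wr,wr])
    for a in rows:
        p1=p+M@(np.array(a[:3])/1000);M1=M@R.from_rotvec([a[3],0,0]).as_matrix()
        for _ in range(it):
            J,pp,MM=jac(q);e=W@np.r_[p1-pp,R.from_matrix(M1@MM.T).as_rotvec()];J=W@J
            if np.abs(e).max()<1e-5:break
            if mode=='clip': q=np.clip(q+J.T@np.linalg.solve(J@J.T+lam*np.eye(6),e),lo,hi)
            else:
                A=np.r_[J,np.sqrt(lam)*np.eye(7)];q=q+lsq_linear(A,np.r_[e,np.zeros(7)],(lo-q-1e-9,hi-q+1e-9)).x
        p,M=(p1,M1) if keep else fk2(q,V)
    return q
if __name__=='__main__':
    for keep in (0,1):
      for mode in('clip','qp'):
        for wr in(.1,.3,1):
          for it in(1,3,30):
            E=[]
            for i in range(5):
                q=runv(np.clip(Q[i],lo,hi),T[i],wr,it,mode,keep);E.append(np.abs(q-Q[i+1]).max())
            print(keep,mode,wr,it,np.round(E,2))
E
python3 fitsim.py
```

```text
0 clip 0.1 1 [0.29 0.4  0.24 0.32 0.24]
0 clip 0.1 3 [0.3  0.45 0.36 0.32 0.09]
0 clip 0.1 30 [0.37 0.46 0.47 0.32 0.04]
0 clip 0.3 1 [0.37 0.57 0.46 0.32 0.13]
0 clip 0.3 3 [0.4  0.52 0.47 0.32 0.08]
0 clip 0.3 30 [0.43 0.51 0.54 0.32 0.04]
0 clip 1 1 [0.44 0.6  0.52 0.32 0.12]
0 clip 1 3 [0.41 0.53 0.49 0.32 0.08]
0 clip 1 30 [0.43 0.52 0.55 0.32 0.04]
0 qp 0.1 1 [0.3  0.38 0.3  0.18 0.22]
0 qp 0.1 3 [0.27 0.4  0.33 0.27 0.04]
0 qp 0.1 30 [0.27 0.4  0.33 0.29 0.04]
0 qp 0.3 1 [0.09 0.14 0.11 0.1  0.07]
0 qp 0.3 3 [0.09 0.14 0.12 0.12 0.04]
0 qp 0.3 30 [0.09 0.14 0.12 0.12 0.04]
0 qp 1 1 [0.02 0.05 0.04 0.03 0.05]
0 qp 1 3 [0.03 0.04 0.04 0.03 0.04]
0 qp 1 30 [0.03 0.04 0.04 0.14 0.04]
1 clip 0.1 1 [0.26 0.38 0.3  0.35 0.12]
1 clip 0.1 3 [0.26 0.38 0.3  0.35 0.06]
1 clip 0.1 30 [0.27 0.38 0.3  0.34 0.04]
1 clip 0.3 1 [0.35 0.42 0.38 0.37 0.1 ]
1 clip 0.3 3 [0.33 0.43 0.39 0.37 0.06]
1 clip 0.3 30 [0.3  0.41 0.33 0.37 0.04]
1 clip 1 1 [0.36 0.43 0.39 0.37 0.1 ]
1 clip 1 3 [0.34 0.44 0.4  0.38 0.06]
1 clip 1 30 [0.31 0.4  0.33 0.38 0.04]
1 qp 0.1 1 [0.33 0.48 0.41 0.29 0.07]
1 qp 0.1 3 [0.32 0.46 0.4  0.29 0.04]
1 qp 0.1 30 [0.32 0.44 0.4  0.29 0.04]
1 qp 0.3 1 [0.11 0.16 0.14 0.16 0.04]
1 qp 0.3 3 [0.11 0.16 0.14 0.15 0.04]
1 qp 0.3 30 [0.11 0.16 0.15 0.64 0.04]
1 qp 1 1 [0.02 0.04 0.03 0.03 0.04]
1 qp 1 3 [0.03 0.03 0.03 0.03 0.04]
1 qp 1 30 [0.03 0.03 0.04 0.03 0.04]
```

```bash
cat > plan.py <<'E'
import sys,time
from fitsim import *
from multiprocessing import Pool
def step(q,a,n):
    ok=True
    for _ in range(n):
        q0=q;q=runv(q,[a],1,2,'qp',0)
        p,M=fk2(q,V)
        ok&=np.abs(q-q0).max()<.2 and .2<p[2]<.75 and .33<np.hypot(*p[:2])<.95 and p[0]>-.15
        if not ok:break
    return q,ok
def tilt(q):return np.degrees(np.arccos(np.clip(-fk2(q,V)[1][2,0],-1,1)))
def cost(q):return tilt(q)+3*abs(q[2])
def worker(args):
    seed,q0=args;rng=np.random.default_rng(seed);q=np.array(q0);seq=[];best=(cost(q),[],q);t=time.time();B=[(cost(q),[],q)]
    while time.time()-t<150:
        i=min(int(rng.exponential(3)),len(B)-1);c,s,q=B[i]
        if len(s)>7: continue
        d=rng.normal(size=3);d=d/np.linalg.norm(d)*45;tu=rng.choice([0,0,.15,-.15])
        if rng.random()<.2:d*=0;tu=rng.choice([.15,-.15])
        a=[*(d.round(-1)),tu];n=int(rng.integers(2,10))
        q2,ok=step(q,a,n)
        if ok: B.append((cost(q2)+.3*len(s),s+[(a,n)],q2));B.sort(key=lambda b:b[0]);B=B[:30]
    return B[0]
if __name__=='__main__':
    q0=eval(sys.argv[1])
    with Pool(8) as p: r=p.map(worker,[(s,q0) for s in range(8)])
    r.sort(key=lambda b:b[0])
    for c,s,q in r[:3]:
        print(round(c,2),round(tilt(q),2));[print('  ',[float(x) for x in a],n) for a,n in s];show(q)
E
nproc; OMP_NUM_THREADS=1 timeout 300 python3 plan.py "[-2.71,-.19,1.41,1.92,.52,1.14,-1.61]"
```

```text
4
10.5 6.15
   [0.0, -0.0, -0.0, 0.15] 9
   [-40.0, -30.0, 10.0, -0.15] 4
   [-0.0, -0.0, -0.0, 0.15] 8
   [-40.0, -0.0, -0.0, 0.15] 5
   [-20.0, 40.0, 20.0, 0.0] 7
   [0.0, 0.0, -0.0, 0.15] 4
   [40.0, -20.0, 20.0, -0.15] 8
   [-0.0, -0.0, 0.0, -0.15] 9
[-1.16  0.63  0.75  1.26 -0.42  1.29 -0.81] [0.62  0.471 0.327] x [ 0.1   0.05 -0.99] yaw -21.3
11.69 9.47
   [-40.0, 10.0, -10.0, 0.0] 2
   [-20.0, -40.0, -10.0, -0.15] 4
   [0.0, -0.0, -0.0, -0.15] 6
   [-20.0, -20.0, 30.0, 0.0] 6
   [40.0, -10.0, -20.0, -0.15] 4
   [-0.0, 0.0, 0.0, -0.15] 8
   [-20.0, 10.0, -40.0, 0.0] 7
   [0.0, 20.0, -40.0, 0.0] 8
[-0.17 -0.34 -0.04  1.85  0.1   1.5   2.96] [ 0.344 -0.022  0.499] x [ 0.14 -0.08 -0.99] yaw -178.4
15.03 12.78
   [-30.0, 30.0, 0.0, 0.15] 8
   [-10.0, -30.0, 40.0, -0.15] 4
   [20.0, -40.0, 0.0, -0.15] 4
   [-40.0, -10.0, -10.0, 0.15] 6
   [0.0, 0.0, -0.0, 0.15] 2
   [30.0, -10.0, 30.0, 0.0] 2
   [40.0, 20.0, 10.0, 0.0] 2
   [10.0, -40.0, 0.0, 0.15] 2
[-1.45 -0.07  0.05  1.52  0.12  1.5  -2.96] [0.182 0.476 0.559] x [ 0.14  0.17 -0.98] yaw -88.6
```

```bash
python3 -m pendant '[62,0,0,0,0.15, 62,0,0,0,0.15, 62,0,0,0,0.15, 62,0,0,0,0.15, 62,0,0,0,0.15, 62,0,0,0,0.15, 62,0,0,0,0.15, 62,0,0,0,0.15, 62,0,0,0,0.15, 62,-40,-30,10,-0.15, 62,-40,-30,10,-0.15, 62,-40,-30,10,-0.15, 62,-40,-30,10,-0.15]' 30 >/dev/null
python3 -m pendant '[62,0,0,0,0.15, 62,0,0,0,0.15, 62,0,0,0,0.15, 62,0,0,0,0.15, 62,0,0,0,0.15, 62,0,0,0,0.15, 62,0,0,0,0.15, 62,0,0,0,0.15, 62,-40,0,0,0.15, 62,-40,0,0,0.15, 62,-40,0,0,0.15, 62,-40,0,0,0.15, 62,-40,0,0,0.15]' >/dev/null
python3 - <<'E'
from plan import *
import h
q=np.array([-2.71,-.19,1.41,1.92,.52,1.14,-1.61])
for a,n in [([0,0,0,.15],9),([-40,-30,10,-.15],4),([0,0,0,.15],8),([-40,0,0,.15],5)]:q,_=step(q,a,n)
show(q);h.state()
E
```

```text
[-1.63  0.56  1.46  1.1  -0.57  1.7  -2.96] [0.495 0.456 0.589] x [ 0.2   0.06 -0.98] yaw -146.4
t 19.35 tcp [0.4116 0.5194 0.6508] open 0.0622 F [-17.7 -11.   -3. ]
x [ 0.166  0.009 -0.986] yaw -137.2 q [-1.65  0.6   1.45  0.88 -0.6   1.92 -2.96]
```

```bash
python3 -m pendant '[62,0,0,0,0]'; Q=$(python3 -c "
import h
print([round(float(x),3) for x in h.r.get_obs()['joints']])"); echo $Q; OMP_NUM_THREADS=1 timeout 300 python3 plan.py "$Q"
```

```text
clock: 19.48
tcp_pos: [0.4138, 0.5158, 0.652]
orientation: [-1.835, 0.683, 1.56]
contact_force: [-0.0, 0.3, -0.8]
grip_width: 0.0617
[-1.648, 0.6, 1.455, 0.887, -0.6, 1.915, -2.959]
2.65 0.34
   [-20.0, 20.0, 40.0, 0.0] 7
   [-0.0, -10.0, -40.0, 0.15] 4
   [-0.0, 40.0, -10.0, 0.0] 9
   [20.0, 40.0, 10.0, 0.0] 5
   [40.0, -10.0, -0.0, -0.15] 8
   [0.0, 0.0, -0.0, -0.15] 9
   [-40.0, 10.0, -10.0, -0.15] 9
   [-0.0, 30.0, -30.0, -0.15] 9
[-1.25  0.12  0.07  1.14 -0.    1.87  1.35] [0.246 0.46  0.63 ] x [ 0.01  0.   -1.  ] yaw 145.2
3.95 1.83
   [-0.0, 40.0, -20.0, 0.0] 4
   [20.0, 20.0, 40.0, 0.15] 7
   [0.0, -0.0, -0.0, -0.15] 9
   [0.0, -30.0, -30.0, 0.0] 5
   [0.0, 0.0, -0.0, -0.15] 5
   [-0.0, 0.0, -0.0, -0.15] 9
   [-0.0, 0.0, -0.0, -0.15] 9
   [10.0, 40.0, -20.0, -0.15] 8
[-0.98  0.51 -0.01  1.48 -0.02  1.12  1.91] [0.434 0.557 0.236] x [-0.    0.03 -1.  ] yaw 165.5
6.06 3.95
   [0.0, 30.0, -30.0, 0.15] 7
   [10.0, -30.0, 30.0, -0.15] 2
   [-0.0, -0.0, -0.0, -0.15] 8
   [40.0, -10.0, 10.0, -0.15] 6
   [-20.0, -40.0, -10.0, -0.15] 8
   [-20.0, -10.0, -40.0, 0.0] 7
   [30.0, -40.0, -10.0, 0.0] 5
   [-30.0, -40.0, 10.0, 0.0] 3
[-2.02  0.01  0.    1.46  0.07  1.69 -1.67] [-0.131  0.46   0.545] x [ 0.07  0.02 -1.  ] yaw 20.1
```

```bash
python3 -m pendant '[62,0,40,-20,0, 62,0,40,-20,0, 62,0,40,-20,0, 62,0,40,-20,0, 62,20,20,40,0.15, 62,20,20,40,0.15, 62,20,20,40,0.15, 62,20,20,40,0.15, 62,20,20,40,0.15, 62,20,20,40,0.15, 62,20,20,40,0.15, 62,0,0,0,0]' >/dev/null
Q=$(python3 -c "
import h
o,_=h.state();print([round(float(x),3) for x in o['joints']])"|tee /dev/stderr|tail -1); OMP_NUM_THREADS=1 timeout 300 python3 plan.py "$Q"
```

```text
2.28 0.07
   [-30.0, -20.0, -30.0, 0.15] 2
   [-30.0, 10.0, 30.0, 0.0] 5
   [-20.0, -0.0, 40.0, 0.0] 8
   [-10.0, -40.0, -10.0, 0.0] 8
   [-10.0, -10.0, -40.0, 0.0] 5
   [-30.0, 30.0, -20.0, -0.15] 3
   [0.0, -0.0, -0.0, -0.15] 9
   [-0.0, -30.0, -30.0, -0.15] 9
[-0.59  0.56  0.04  0.8  -0.02  1.78 -0.23] [0.66  0.359 0.504] x [-0. -0. -1.] yaw 19.6
2.35 0.09
   [-40.0, 10.0, -10.0, 0.0] 2
   [-10.0, 0.0, 40.0, -0.15] 4
   [10.0, 40.0, -0.0, -0.15] 5
   [-40.0, 20.0, -10.0, 0.0] 9
   [-20.0, 40.0, -0.0, 0.15] 3
   [-10.0, -30.0, 30.0, 0.0] 6
   [-0.0, 10.0, 40.0, -0.15] 3
   [-10.0, -40.0, 20.0, 0.0] 2
[-1.11 -0.12 -0.06  1.35 -0.01  1.92 -2.62] [0.201 0.323 0.65 ] x [ 0. -0. -1.] yaw -83.6
2.76 0.64
   [-30.0, 30.0, 0.0, 0.0] 2
   [-40.0, -10.0, 20.0, 0.0] 5
   [20.0, -40.0, -10.0, 0.0] 8
   [-30.0, 30.0, 30.0, 0.0] 9
   [-30.0, -20.0, -30.0, 0.0] 7
   [40.0, -10.0, -20.0, 0.0] 5
   [0.0, -0.0, -0.0, -0.15] 9
   [10.0, -40.0, -10.0, -0.15] 7
[-0.69  0.56 -0.01  1.2   0.01  1.37 -0.95] [0.618 0.432 0.327] x [ 0.01  0.   -1.  ] yaw -14.7t 20.98 tcp [0.4895 0.3776 0.4459] open 0.0621 F [-1.3  0.7  0.1]
x [-0.136 -0.072 -0.988] yaw -161.4 q [-1.46  0.72  1.45  1.31 -0.67  1.83 -2.96]
[-1.463, 0.724, 1.452, 1.31, -0.672, 1.834, -2.959]
```

```bash
python3 -m pendant '[62,-30,-20,-30,0.15, 62,-30,-20,-30,0.15, 62,-30,10,30,0, 62,-30,10,30,0, 62,-30,10,30,0, 62,-30,10,30,0, 62,-30,10,30,0, 62,-20,0,40,0, 62,-20,0,40,0, 62,-20,0,40,0, 62,-20,0,40,0, 62,-20,0,40,0, 62,-20,0,40,0, 62,-20,0,40,0, 62,-20,0,40,0]' >/dev/null
python3 - <<'E'
from plan import *
import h
q=np.array([-1.463,.724,1.452,1.31,-.672,1.834,-2.959])
for a,n in [([-30,-20,-30,.15],2),([-30,10,30,0],5),([-20,0,40,0],8),([-10,-40,-10,0],8),([-10,-10,-40,0],5),([-30,30,-20,-.15],3)]:q,_=step(q,a,n);show(q)
h.state()
E
```

```text
[-1.16  0.77  1.46  1.2  -0.7   1.9  -2.96] [0.582 0.252 0.454] x [-0.15 -0.07 -0.99] yaw -175.4
[-1.24  0.69  1.46  1.19 -0.65  1.92 -2.96] [0.552 0.274 0.493] x [-0.13 -0.05 -0.99] yaw -170.8
[-1.31  0.76  1.46  1.13 -0.77  1.92 -2.96] [0.542 0.375 0.479] x [-0.1  -0.03 -0.99] yaw -162.8
[-0.7   0.98  1.19  0.57 -0.94  1.92 -2.96] [0.786 0.31  0.419] x [-0.04 -0.01 -1.  ] yaw -161.0
[-0.3   0.94  0.51  0.33 -0.43  1.92 -2.94] [0.86  0.126 0.434] x [-0.01 -0.   -1.  ] yaw -160.9
[-0.22  0.74  0.39  0.52 -0.28  1.92 -2.38] [0.8   0.032 0.514] x [-0.01 -0.   -1.  ] yaw -135.1
t 22.85 tcp [0.4671 0.4818 0.5612] open 0.0622 F [-0.4  0.6  0.2]
x [-0.005  0.017 -1.   ] yaw -147.6 q [-1.5   0.68  1.45  1.03 -0.75  1.92 -2.96]
```

```bash
cat > wp.py <<'E'
from fitsim import *
def go(q,w,ds=.05):
    """straight move to waypoint (x,y,z,yawdeg unwrapped rel change), tool kept as is; returns q, min margin"""
    p,M=fk2(q,V);yaw=np.degrees(np.arctan2(M[1,1],M[0,1]));mg=9
    # shift first
    d=np.array(w[:3])-p;n=max(1,int(np.ceil(np.linalg.norm(d)/ds)))
    for _ in range(n):
        q=runv(q,[[*(M.T@d/n*1000),0]],1,2,'qp',0,1e-5);mg=min(mg,(q-lo).min(),(hi-q).min())
    if w[3] is not None:
        t=-np.radians(w[3]) # relative yaw change, degrees
        k=max(1,int(np.ceil(abs(t)/.17)))
        for _ in range(k): q=runv(q,[[0,0,0,t/k]],1,2,'qp',0,1e-5);mg=min(mg,(q-lo).min(),(hi-q).min())
    return q,mg
E
cat > s1.py <<'E'
from wp import *
import h,time
q0=np.array(h.r.get_obs()['joints']);rng=np.random.default_rng(0);best=[];t=time.time()
yaw0=-147.6
while time.time()-t<120:
    k=rng.integers(1,4);q=q0;mgs=[];W=[];y=yaw0
    for i in range(k+1):
        if i==0: w=[*fk2(q,V)[0],rng.uniform(40,200)]
        else:
            r_=rng.uniform(.5,.85);a=rng.uniform(-.3,1.0);w=[r_*np.cos(a),r_*np.sin(a),rng.uniform(.25,.55),rng.choice([0,0,rng.uniform(-90,90)])]
        q,m=go(q,w);W.append(np.round(w,2));mgs.append(m);y+=w[3]
        if i and m<.03: break
    else:
        tgt=85 if abs(85-y)<abs(-95-y) else -95
        q,m=go(q,[.459,-.148,.12,tgt-y]);mgs.append(m)
        if m<.1: continue
        best.append((abs(q[2])+.2*len(W)-min(m,.3),[list(map(float,w)) for w in W],tgt,m,q))
best.sort(key=lambda b:b[0])
for b in best[:4]:print(b[:4]);show(b[4])
E
OMP_NUM_THREADS=1 python3 s1.py
```

```text
(np.float64(0.48399797746729734), [[0.47, 0.48, 0.55, 87.4], [0.64, 0.23, 0.32, 58.55]], 85, np.float64(0.2950851642017218))
[-0.12  0.33  0.38  2.13 -0.21  0.72  1.88] [ 0.459 -0.148  0.12 ] x [-0.01  0.02 -1.  ] yaw 85.0
(np.float64(0.5177350482774752), [[0.47, 0.48, 0.55, 117.13], [0.63, 0.17, 0.32, 37.85]], 85, np.float64(0.2952043287022845))
[-0.15  0.34  0.41  2.13 -0.22  0.72  1.9 ] [ 0.459 -0.148  0.12 ] x [-0.01  0.02 -1.  ] yaw 85.0
(np.float64(0.5465959802546183), [[0.47, 0.48, 0.55, 132.09], [0.65, 0.02, 0.5, 25.96]], 85, np.float64(0.2946493343931964))
[-0.17  0.34  0.44  2.13 -0.24  0.72  1.91] [ 0.459 -0.148  0.12 ] x [-0.01  0.02 -1.  ] yaw 85.0
(np.float64(0.5836920299042723), [[0.47, 0.48, 0.55, 150.51], [0.68, -0.2, 0.38, 9.39]], 85, np.float64(0.2936529266961676))
[-0.2   0.34  0.48  2.13 -0.26  0.73  1.93] [ 0.459 -0.148  0.12 ] x [-0.01  0.02 -1.  ] yaw 85.0
```

```bash
cat > s2.py <<'E'
from wp import *
import h
q=np.array(h.r.get_obs()['joints'])
def G(w):
    global q;q,m=go(q,w);p=fk2(q,V)[1];print(w,round(m,2),q.round(2),p[:,0].round(3))
p=fk2(q,V)[0]
G([*p,90]);G([.64,.23,.32,57]);G([.459,-.148,.12,85-(-147.6+147)])
y=85
for pk in ([.459,-.148,85],[.597,-.243,85],[.617,-.113,90],[.597,-.243,85],[.582,-.377,85]):
    if pk[0]!=.459: G([pk[0],pk[1],.2,pk[2]-y])
    G([pk[0],pk[1],.01,0]);G([pk[0],pk[1],.2,0]);G([.508,.194,.2,95.4-pk[2]]);G([.508,.194,.06,0]);G([.508,.194,.2,0]);y=95.4
G([.492,.3577,.16,0])
E
python3 s2.py
```

```text
[np.float64(0.4652334938290398), np.float64(0.4808067348969113), np.float64(0.549827228190551), 90] 0.0 [-1.44  0.53  1.09  1.03 -0.5   1.82 -1.55] [-0.005  0.017 -1.   ]
[0.64, 0.23, 0.32, 57] 0.17 [-0.93  0.51  0.77  1.46 -0.38  1.32 -0.13] [-0.005  0.017 -1.   ]
[0.459, -0.148, 0.12, 85.6] 0.3 [-0.12  0.33  0.38  2.13 -0.21  0.72  1.88] [-0.005  0.017 -1.   ]
[0.459, -0.148, 0.01, 0] 0.26 [-0.03  0.54  0.27  2.18 -0.34  0.48  2.  ] [-0.005  0.017 -1.   ]
[0.459, -0.148, 0.2, 0] 0.27 [-0.19  0.21  0.45  2.06 -0.13  0.91  1.81] [-0.005  0.017 -1.   ]
[0.508, 0.194, 0.2, 10.400000000000006] 0.37 [-0.64  0.3   0.22  1.92 -0.1   0.93  1.29] [-0.005  0.017 -1.   ]
[0.508, 0.194, 0.06, 0] 0.42 [-0.6   0.5   0.17  2.02 -0.17  0.63  1.35] [-0.005  0.017 -1.   ]
[0.508, 0.194, 0.2, 0] 0.44 [-0.65  0.3   0.22  1.92 -0.1   0.93  1.29] [-0.005  0.017 -1.   ]
[0.597, -0.243, 0.2, -10.400000000000006] 0.5 [ 0.    0.49  0.42  1.67 -0.24  1.04  1.98] [-0.005  0.017 -1.   ]
[0.597, -0.243, 0.01, 0] 0.53 [ 0.07  0.72  0.32  1.78 -0.35  0.7   2.07] [-0.005  0.017 -1.   ]
[0.597, -0.243, 0.2, 0] 0.61 
[... 1590 characters left out ...]
, -0.377, 0.2, -10.400000000000006] 0.48 [ 0.13  0.6   0.56  1.55 -0.35  1.11  2.25] [-0.005  0.018 -1.   ]
[0.582, -0.377, 0.01, 0] 0.62 [ 0.2   0.81  0.45  1.65 -0.47  0.8   2.34] [-0.005  0.018 -1.   ]
[0.582, -0.377, 0.2, 0] 0.64 [ 0.13  0.6   0.56  1.55 -0.35  1.11  2.25] [-0.005  0.018 -1.   ]
[0.508, 0.194, 0.2, 10.400000000000006] 0.48 [-0.82  0.31  0.43  1.93 -0.18  0.94  1.37] [-0.005  0.018 -1.   ]
[0.508, 0.194, 0.06, 0] 0.41 [-0.74  0.51  0.35  2.03 -0.31  0.64  1.49] [-0.005  0.018 -1.   ]
[0.508, 0.194, 0.2, 0] 0.43 [-0.83  0.31  0.45  1.93 -0.19  0.94  1.38] [-0.005  0.018 -1.   ]
[0.492, 0.3577, 0.16, 0] 0.53 [-1.    0.46  0.38  1.81 -0.23  0.9   1.15] [-0.005  0.018 -1.   ]
```

```bash
python3 -m pendant '[62,0,0,0,-0.157, 62,0,0,0,-0.157, 62,0,0,0,-0.157, 62,0,0,0,-0.157, 62,0,0,0,-0.157, 62,0,0,0,-0.157, 62,0,0,0,-0.157, 62,0,0,0,-0.157, 62,0,0,0,-0.157, 62,0,0,0,-0.157, 62,0,0,0,0]' >/dev/null
python3 - <<'E'
from h import *
goto(.64,.23,.32,0)
E
```

```text
t 24.23 tcp [0.4675 0.4809 0.5613] open 0.0622 F [-0.3  0.5 -0.5]
x [-0.006  0.018 -1.   ] yaw -57.8 q [-1.44  0.53  1.09  1.02 -0.5   1.82 -1.56]
yaw now -57.8 shift x,y,z [235.8 308.5 -11.3] turn -1.009
```

```bash
python3 -m pendant '[62,24,31,-1,0, 62,24,31,-1,0, 62,24,31,-1,0, 62,24,31,-1,0, 62,24,31,-1,0, 62,24,31,-1,0, 62,24,31,-1,0, 62,24,31,-1,0, 62,24,31,-1,0, 62,24,31,-1,0, 62,0,0,0,-0.168, 62,0,0,0,-0.168, 62,0,0,0,-0.168, 62,0,0,0,-0.168, 62,0,0,0,-0.168, 62,0,0,0,-0.168, 62,0,0,0,0]' >/dev/null
python3 - <<'E'
from h import *
goto(.459,-.1476,.12,85)
E
```

```text
t 26.35 tcp [0.6402 0.2278 0.3158] open 0.0621 F [-0.5 -0.6 -0.1]
x [-0.006  0.017 -1.   ] yaw -0.3 q [-0.92  0.51  0.76  1.48 -0.37  1.3  -0.13]
yaw now -0.3 shift x,y,z [ 190.4 -178.2  379.6] turn -1.489
```

```bash
python3 -m pendant '[62,19,-18,38,0, 62,19,-18,38,0, 62,19,-18,38,0, 62,19,-18,38,0, 62,19,-18,38,0, 62,19,-18,38,0, 62,19,-18,38,0, 62,19,-18,38,0, 62,19,-17,38,0, 62,19,-17,38,0, 62,0,0,0,-0.165, 62,0,0,0,-0.165, 62,0,0,0,-0.165, 62,0,0,0,-0.165, 62,0,0,0,-0.165, 62,0,0,0,-0.165, 62,0,0,0,-0.165, 62,0,0,0,-0.165, 62,0,0,0,-0.165, 62,0,0,0,0]' >/dev/null
python3 - <<'E'
from h import *
p,d=grab('side');print('blue',find(p,'side','blue',.022,(260,200,320,250),100))
goto(.459,-.1476,.03,85)
E
```

```text
blue (array([ 0.4604, -0.1526,  0.022 ]), np.float64(-10.2), array([78.7, 58. ]), [277, 221, 28, 13])
t 28.9 tcp [ 0.4608 -0.1492  0.1204] open 0.0621 F [ 0.  -0.1  0.2]
x [-0.006  0.017 -1.   ] yaw 84.6 q [-0.12  0.33  0.37  2.12 -0.2   0.73  1.87]
yaw now 84.6 shift x,y,z [90.5 -0.1 -1.3] turn -0.007
```

```bash
python3 -m pendant '[74,40,0,-2,0, 74,40,0,0,0, 74,14,0,0,0, 74,0,0,0,0, 62,0,0,0,0, 62,0,0,0,0, 62,0,0,0,0, 62,0,0,0,0]' 30; for i in 1 2 3 4; do :; done
python3 -m pendant '[62,4,0,0,0, 62,2,0,0,0, 62,0,0,0,0]'; python3 -m pendant '[62,2,0,0,0, 62,0,0,0,0]';python3 -m pendant '[62,2,0,0,0, 62,0,0,0,0]'
```

```text
clock: 29.9
tcp_pos: [0.4584, -0.1472, 0.0268]
orientation: [0.081, 1.575, -0.055]
contact_force: [0.6, 0.6, 0.6]
grip_width: 0.0621
clock: 30.28
tcp_pos: [0.4579, -0.1471, 0.0201]
orientation: [0.081, 1.577, -0.055]
contact_force: [-0.8, 0.0, -1.1]
grip_width: 0.0617
clock: 30.52
tcp_pos: [0.4581, -0.1471, 0.0183]
orientation: [0.081, 1.576, -0.055]
contact_force: [0.7, -0.4, -0.1]
grip_width: 0.0619
clock: 30.78
tcp_pos: [0.4581, -0.1471, 0.0163]
orientation: [0.081, 1.576, -0.055]
contact_force: [0.8, 0.2, 0.4]
grip_width: 0.0619
```

```bash
for c in 1; do python3 -m pendant '[62,2,0,0,0, 62,0,0,0,0]'|grep -E "tcp|force"; python3 -m pendant '[62,2,0,0,0, 62,0,0,0,0]'|grep -E "tcp|force";python3 -m pendant '[62,2,0,0,0, 62,0,0,0,0]'|grep -E "tcp|force";  python3 -m pendant '[62,1.5,0,0,0, 62,0,0,0,0]'|grep -E "tcp|force"; done
```

```text
tcp_pos: [0.4581, -0.147, 0.0143]
contact_force: [-0.7, 0.3, 0.2]
tcp_pos: [0.4581, -0.147, 0.0123]
contact_force: [0.7, -0.8, 0.1]
tcp_pos: [0.4581, -0.1469, 0.0103]
contact_force: [-0.8, -0.2, -0.4]
tcp_pos: [0.4581, -0.1469, 0.0088]
contact_force: [0.2, -0.0, 0.3]
```

```bash
for c in 1; do python3 -m pendant '[62,1.5,0,0,0, 62,0,0,0,0]'|grep -E "tcp|force"; python3 -m pendant '[62,1.5,0,0,0, 62,0,0,0,0]'|grep -E "tcp|force";python3 -m pendant '[62,1.5,0,0,0, 62,0,0,0,0]'|grep -E "tcp|force"; done
```

```text
tcp_pos: [0.4581, -0.1469, 0.0073]
contact_force: [0.2, -0.3, -0.3]
tcp_pos: [0.458, -0.1469, 0.0058]
contact_force: [0.6, 0.1, 0.2]
tcp_pos: [0.4582, -0.1469, 0.005]
contact_force: [-2.5, 0.6, 9.5]
```

```bash
python3 -m pendant '[62,-3,0,0,0, 40,0,0,0,0, 40,0,0,0,0, 40,0,0,0,0, 40,0,0,0,0, 40,-30,0,0,0, 40,-60,0,0,0, 40,-60,0,0,0, 40,0,0,0,0]' 40
python3 - <<'E'
from h import *
goto(.508,.194,.2,95.4)
E
```

```text
clock: 33.65
tcp_pos: [0.4619, -0.1502, 0.1615]
orientation: [0.081, 1.567, -0.056]
contact_force: [0.3, -0.9, -1.2]
grip_width: 0.0549
t 33.65 tcp [ 0.4619 -0.1502  0.1615] open 0.0549 F [ 0.3 -0.9 -1.2]
x [ 0.003  0.016 -1.   ] yaw 85.0 q [-0.16  0.27  0.42  2.09 -0.17  0.82  1.85]
yaw now 85.0 shift x,y,z [-32.9 347.4  16.1] turn -0.181
```

```bash
python3 -m pendant '[40,-4,43,2,0, 40,-4,43,2,0, 40,-4,43,2,0, 40,-4,43,2,0, 40,-4,43,2,0, 40,-4,43,2,0, 40,-4,44,2,0, 40,-4,45,2,0, 40,0,0,0,-0.09, 40,0,0,0,-0.091, 40,0,0,0,0, 40,0,0,0,0]' 40
python3 - <<'E'
from h import *
goto(.508,.194,.055,95.4)
p,d=grab('side');save(p[110:210,260:390],'p1.png',scale=6)
E
```

```text
clock: 35.15
tcp_pos: [0.5047, 0.1941, 0.1941]
orientation: [-0.06, 1.576, 0.085]
contact_force: [-0.7, -0.6, 0.7]
grip_width: 0.0546
t 35.15 tcp [0.5047 0.1941 0.1941] open 0.0546 F [-0.7 -0.6  0.7]
x [-0.007  0.016 -1.   ] yaw 95.3 q [-0.66  0.3   0.23  1.93 -0.11  0.92  1.28]
yaw now 95.3 shift x,y,z [139.1  -2.7   4. ] turn -0.002
```

View pics/p1.png

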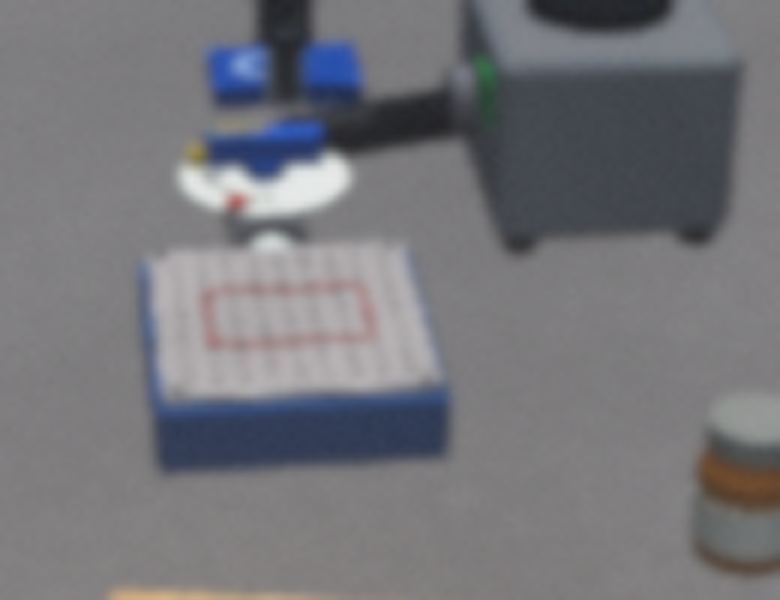

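The picture shows the blue tile held level with the fingers at its middle, about (307,122), above the bed.

```bash
python3 -m pendant '[40,45,-1,2,0, 40,45,-1,2,0, 40,30,0,0,0, 40,15,0,0,0, 40,4,0,0,0, 40,2,0,0,0, 40,0,0,0,0]' 40
python3 - <<'E'
from h import *
goto(.508,.194,.048,95.4)
E
```

```text
clock: 36.08
tcp_pos: [0.5092, 0.1954, 0.0547]
orientation: [-0.06, 1.573, 0.088]
contact_force: [-0.3, 0.2, -0.4]
grip_width: 0.0551
t 36.08 tcp [0.5092 0.1954 0.0547] open 0.0551 F [-0.3  0.2 -0.4]
x [-0.004  0.017 -1.   ] yaw 95.4 q [-0.61  0.51  0.18  2.01 -0.18  0.63  1.35]
yaw now 95.4 shift x,y,z [ 6.7 -1.4 -1.3] turn 0.0
```

```bash
python3 -m pendant '[40,3,-1,-2,0, 40,2,0,0,0, 40,1,0,0,0, 40,0,0,0,0]' 40; python3 -m pendant '[40,1,0,0,0, 40,0,0,0,0]'; 
```

```text
clock: 36.58
tcp_pos: [0.5065, 0.1939, 0.0481]
orientation: [-0.061, 1.575, 0.087]
contact_force: [-1.6, -0.5, 4.1]
grip_width: 0.055
clock: 36.83
tcp_pos: [0.5065, 0.1939, 0.048]
orientation: [-0.061, 1.575, 0.088]
contact_force: [-5.0, -1.1, 16.7]
grip_width: 0.0549
```

```bash
python3 -m pendant '[66,-1,0,0,0, 66,0,0,0,0, 66,0,0,0,0, 66,-20,0,0,0, 72,-50,0,0,0, 72,-50,0,0,0, 72,0,0,0,0]' 40
python3 - <<'E'
from h import *
p,d=grab('side')
print('blue',find(p,'side','blue',.062,(275,145,345,172),100))
P=cloud('side',d)
m=(P[...,2]>.033)&(P[...,2]<.046)&(abs(P[...,0]-.6)<.08)&(abs(P[...,1]+.245)<.06);Q=P[m];print(len(Q),rect(Q),Q.mean(0).round(4))
p,d=grab('top');P=cloud('top',d);m=(P[...,2]>.033)&(P[...,2]<.046)&(abs(P[...,0]-.6)<.08)&(abs(P[...,1]+.245)<.06);Q=P[m];print(len(Q),rect(Q),Q.mean(0).round(4))
for L in nets.look_for('board1','top')[:2]:print(L['location'],L['score'])
h=cv2.cvtColor(p,cv2.COLOR_RGB2HSV);m=(h[...,1]<60)&(h[...,2]>110);m[:165]=0;m[215:]=0;m[:,:340]=0;m[:,385:]=0;v,u=np.nonzero(m);W=plane('top',np.c_[u,v],.039);print('white',len(u),rect(W),W.mean(0).round(4))
save(p[160:270,290:430],'t2.png',scale=5)
goto(.597,-.245,.2,85)
E
```

```text
clock: 37.7
tcp_pos: [0.5099, 0.193, 0.1715]
orientation: [-0.058, 1.567, 0.09]
contact_force: [-0.7, -0.4, 0.3]
grip_width: 0.0725
blue (array([0.5091, 0.1916, 0.062 ]), np.float64(17.4), array([79.1, 67.2]), [297, 155, 23, 10])
502 (array([ 0.59688702, -0.24579202]), -4.1701202392578125, (89.60249328613281, 64.48371124267578)) [ 0.5977 -0.2484  0.039 ]
548 (array([ 0.59717908, -0.24299225]), -5.3434295654296875, (89.92937469482422, 61.14115905761719)) [ 0.5962 -0.2425  0.0384]
[0.6021, -0.2459, 0.038] 0.87
[0.7503, 0.0107, 0.083] 0.41
white 617 (array([ 0.60332935, -0.23676314]), -6.374481201171875, (107.73416900634766, 94.10575103759766)) [ 0.5964 -0.2413  0.039 ]
t 37.85 tcp [0.5066 0.1919 0.1669] open 0.072 F [-0.  -0.3 -1. ]
x [-0.007  0.016 -1.   ] yaw 95.4 q [-0.65  0.34  0.23  1.95 -0.12  0.86  1.31]
yaw now 95.4 shift x,y,z [ -40.7 -442.8   48.6] turn 0.182
```

View pics/t2.png

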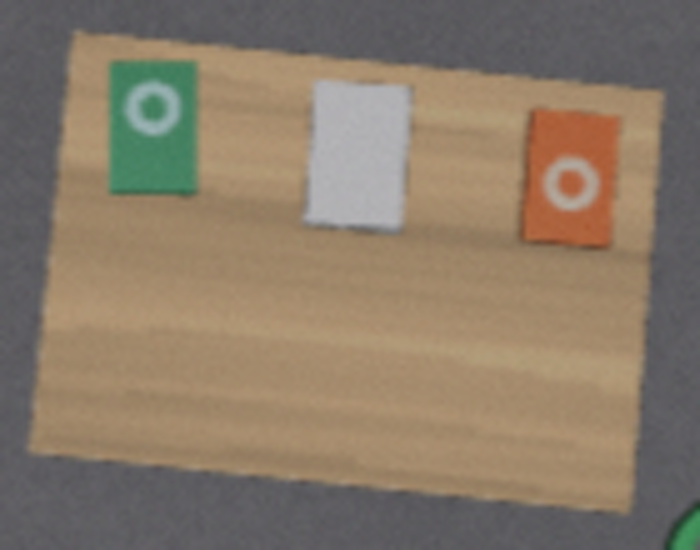

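The crop shows the white boards at about (361,190), with green at (320,185) and orange at (404,196) unchanged. Blue is on the outline, measured at (.509,.192) in the side view.

```bash
python3 -m pendant '[76,-4,-44,5,0, 76,-4,-44,5,0, 76,-4,-44,5,0, 76,-4,-44,5,0, 76,-4,-44,5,0, 76,-4,-44,5,0, 76,-4,-44,5,0, 76,-4,-44,5,0, 76,-4,-45,5,0, 76,-4,-45,4,0, 76,0,0,0,0.087, 76,0,0,0,0.086, 76,0,0,0,0, 76,0,0,0,0]' 40
python3 - <<'E'
from h import *
goto(.597,-.2445,.04,85.6)
E
```

```text
clock: 39.6
tcp_pos: [0.5975, -0.2436, 0.199]
orientation: [0.073, 1.578, -0.047]
contact_force: [-0.9, 0.3, 0.4]
grip_width: 0.0757
t 39.6 tcp [ 0.5975 -0.2436  0.199 ] open 0.0757 F [-0.9  0.3  0.4]
x [-0.007  0.017 -1.   ] yaw 85.6 q [ 0.    0.49  0.41  1.67 -0.23  1.04  1.99]
yaw now 85.6 shift x,y,z [158.9  -3.5   1. ] turn 0.0
```

```bash
python3 -m pendant '[76,50,-1,0,0, 76,50,-1,0,0, 76,40,-1,0,0, 76,18,0,0,0, 76,5,0,0,0, 76,0,0,0,0, 76,0,0,0,0]' 30
python3 - <<'E'
from h import *
goto(.597,-.2445,.0285,85.6)
E
```

```text
clock: 40.48
tcp_pos: [0.5979, -0.2447, 0.0387]
orientation: [0.074, 1.574, -0.049]
contact_force: [-0.7, 0.1, 0.7]
grip_width: 0.076
t 40.48 tcp [ 0.5979 -0.2447  0.0387] open 0.076 F [-0.7  0.1  0.7]
x [-0.003  0.016 -1.   ] yaw 85.5 q [ 0.06  0.68  0.33  1.77 -0.33  0.75  2.06]
yaw now 85.5 shift x,y,z [10.2  0.  -0.8] turn -0.002
```

```bash
python3 -m pendant '[76,5,0,0,0, 76,0,0,0,0, 76,0,0,0,0, 76,0,0,0,0]' 30|grep -E "tcp|force"; python3 -m pendant '[76,2,0,0,0, 76,0,0,0,0, 76,0,0,0,0]' 30|grep -E "tcp|force"
```

```text
tcp_pos: [0.5968, -0.2442, 0.0321]
contact_force: [-0.7, 0.4, 0.3]
tcp_pos: [0.5967, -0.2442, 0.03]
contact_force: [0.7, 0.4, -0.2]
```

```bash
python3 -m pendant '[76,1.5,0,0,0, 50,0,0,0,0, 50,0,0,0,0, 50,0,0,0,0, 50,0,0,0,0, 50,0,0,0,0, 50,-5,0,0,0, 50,-5,0,0,0, 50,-10,0,0,0, 50,0,0,0,0]' 30
python3 - <<'E'
from h import *
state();p,d=grab('side');save(p[190:270,290:390],'bd1.png',scale=7)
E
```

```text
clock: 42.6
tcp_pos: [0.5976, -0.2448, 0.0497]
orientation: [0.074, 1.574, -0.049]
contact_force: [0.1, -1.8, -0.7]
grip_width: 0.0586
t 42.6 tcp [ 0.5976 -0.2448  0.0497] open 0.0586 F [ 0.1 -1.8 -0.7]
x [-0.004  0.016 -1.   ] yaw 85.5 q [ 0.06  0.67  0.34  1.77 -0.32  0.77  2.06]
```

View pics/bd1.png

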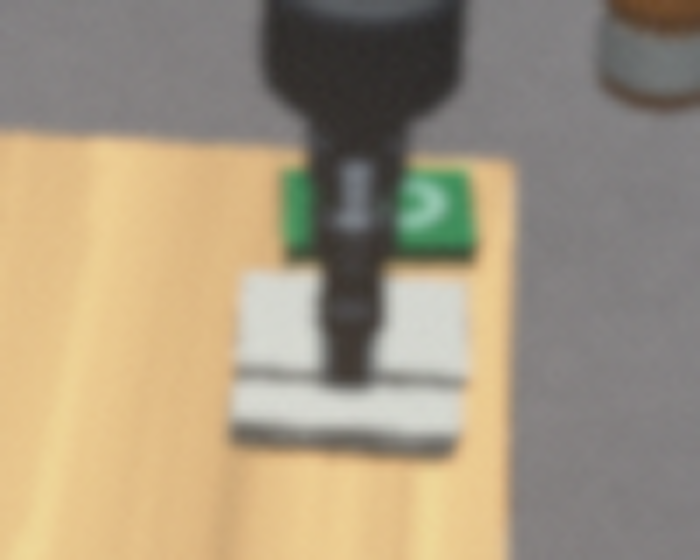

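The crop shows exactly one board held level, and the rest still on the pad. Lifting it over to the bed.

```bash
python3 -m pendant '[50,-50,0,0,0, 50,-50,0,0,0, 50,-40,0,0,0, 50,0,0,0,0, 50,0,0,0,0]' 30 >/dev/null
python3 - <<'E'
from h import *
goto(.508,.194,.18,95.4)
E
```

```text
t 43.27 tcp [ 0.5971 -0.2463  0.1877] open 0.0591 F [-1.1 -0.2 -0.5]
x [-0.007  0.017 -1.   ] yaw 85.5 q [ 0.01  0.5   0.41  1.68 -0.24  1.02  2.  ]
yaw now 85.5 shift x,y,z [  15.9  431.8 -123.2] turn -0.173
```

```bash
python3 -m pendant '[50,2,43,-12,0, 50,2,43,-12,0, 50,2,43,-12,0, 50,2,43,-12,0, 50,2,43,-12,0, 50,2,43,-12,0, 50,2,43,-12,0, 50,2,43,-13,0, 50,0,44,-13,0, 50,0,44,-13,0, 50,0,0,0,-0.087, 50,0,0,0,-0.086, 50,0,0,0,0, 50,0,0,0,0]' 30 >/dev/null
python3 - <<'E'
from h import *
goto(.508,.194,.07,95.4)
E
```

```text
t 45.02 tcp [0.5083 0.1934 0.1794] open 0.0587 F [-0.1 -0.3  0.8]
x [-0.007  0.016 -1.   ] yaw 95.3 q [-0.68  0.33  0.26  1.94 -0.13  0.89  1.31]
yaw now 95.3 shift x,y,z [109.4  -1.1   0.4] turn -0.002
```

```bash
python3 -m pendant '[50,45,-0.5,0,0, 50,35,-0.5,0,0, 50,20,0,0,0, 50,9,0,0,0, 50,0,0,0,0, 50,0,0,0,0, 50,0,0,0,0]' 30|grep -E "tcp|force|grip"
python3 -m pendant '[50,5,0,0,0, 50,3,0,0,0, 50,0,0,0,0, 50,0,0,0,0]' |grep -E "tcp|force|grip"; python3 -m pendant '[50,1,0,0,0, 50,0,0,0,0, 50,0,0,0,0]' |grep -E "tcp|force|grip"
```

```text
tcp_pos: [0.5089, 0.1948, 0.0722]
contact_force: [0.8, -0.0, -0.6]
grip_width: 0.0587
tcp_pos: [0.5082, 0.1947, 0.0632]
contact_force: [0.3, -0.4, 0.3]
grip_width: 0.0586
tcp_pos: [0.5083, 0.1947, 0.0623]
contact_force: [0.1, -0.2, 0.1]
grip_width: 0.0589
```

```bash
python3 -m pendant '[50,1,0,0,0, 50,0,0,0,0, 50,0,0,0,0]' |grep -E "tcp|force|grip"; python3 -m pendant '[50,1,0,0,0, 50,0,0,0,0, 50,0,0,0,0]' |grep -E "tcp|force|grip"
```

```text
tcp_pos: [0.5082, 0.1947, 0.0613]
contact_force: [-0.3, -1.1, -0.7]
grip_width: 0.0587
tcp_pos: [0.5083, 0.1947, 0.0606]
contact_force: [-2.0, 0.2, 5.1]
grip_width: 0.0587
```

```bash
python3 -m pendant '[68,-0.5,0,0,0, 68,0,0,0,0, 68,0,0,0,0, 72,-20,0,0,0, 76,-50,0,0,0, 76,-50,0,0,0, 76,0,0,0,0]' 40 |grep tcp
python3 - <<'E'
from h import *
W=plane('top',[[320.2,185.1],[361.3,190.5]],.024);print(W[0].round(4),plane('top',[[361.3,190.5]],.039).round(4))
p,d=grab('top')
for n in('orange','green'): print(n,find(p,'top',n,.024,(290,160,430,270),smin=90))
p,d=grab('side');save(p[110:290,260:380],'p2.png',scale=4)
goto(*W[0][:2],.18,90)
E
```

```text
tcp_pos: [0.5115, 0.1937, 0.1847]
[ 0.6172 -0.115   0.024 ] [[ 0.5968 -0.2424  0.039 ]]
orange (array([ 0.5823, -0.3763,  0.024 ]), np.float64(-8.0), array([88.2, 63.4]), [393, 181, 22, 29])
green (array([ 0.6167, -0.1146,  0.024 ]), np.float64(1.2), array([80.9, 53.2]), [312, 173, 17, 26])
t 48.5 tcp [0.5088 0.1928 0.1809] open 0.076 F [-0.2 -0.4  0.5]
x [-0.005  0.017 -1.   ] yaw 95.4 q [-0.69  0.32  0.27  1.94 -0.13  0.89  1.32]
yaw now 95.4 shift x,y,z [  -4.9 -316.7   78.8] turn 0.094
```

View pics/p2.png

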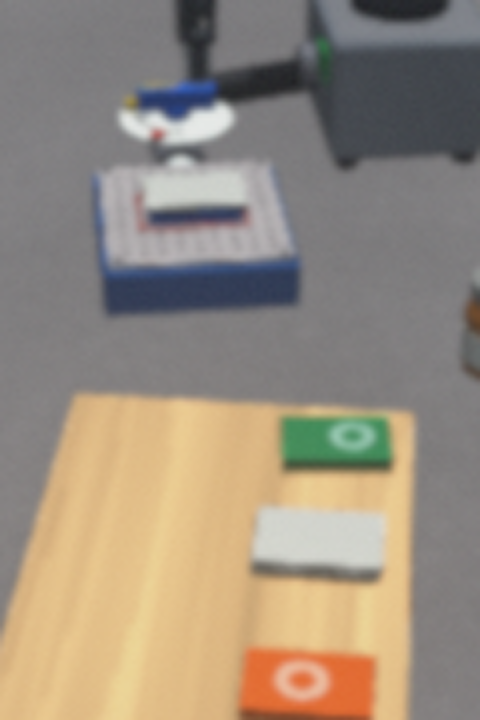

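The board lies square on blue at about (309,158). Green, the two remaining boards and orange have not moved.

```bash
python3 -m pendant '[76,0,-40,10,0, 76,0,-40,10,0, 76,0,-40,10,0, 76,0,-40,10,0, 76,0,-40,10,0, 76,0,-39,10,0, 76,0,-39,10,0, 76,0,-39,9,0, 76,0,0,0,0.094, 76,50,0,0,0, 76,50,0,0,0, 76,40,0,0,0, 76,0,0,0,0, 76,0,0,0,0, 76,0,0,0,0]' 40 >/dev/null
python3 - <<'E'
from h import *
goto(.617,-.115,.0075,90)
E
```

```text
t 50.38 tcp [ 0.6179 -0.1134  0.0369] open 0.0763 F [ 0.4 -0.2  0.8]
x [-0.003  0.016 -1.   ] yaw 90.0 q [-0.13  0.66  0.31  1.82 -0.31  0.72  1.92]
yaw now 90.0 shift x,y,z [29.3 -2.1 -0.8] turn 0.0
```

```bash
python3 -m pendant '[76,20,-2,0,0, 76,6,0,0,0, 76,0,0,0,0, 76,0,0,0,0, 76,0,0,0,0]' |grep -E "tcp|force"; python3 -m pendant '[76,1,0,0,0, 40,0,0,0,0, 40,0,0,0,0, 40,0,0,0,0, 40,0,0,0,0, 40,0,0,0,0]' 40
```

```text
tcp_pos: [0.6168, -0.1147, 0.0094]
contact_force: [-0.6, -0.2, 0.3]
clock: 51.75
tcp_pos: [0.6167, -0.1147, 0.0084]
orientation: [0.013, 1.576, 0.013]
contact_force: [-0.6, -0.5, 4.2]
grip_width: 0.0548
```

```bash
python3 -m pendant '[40,-20,0,0,0, 40,-50,0,0,0, 40,-55,0,0,0, 40,-50,0,0,0, 40,0,0,0,0, 40,0,0,0,0]' 40 |grep grip
python3 - <<'E'
from h import *
goto(.508,.194,.18,95.4)
E
```

```text
grip_width: 0.0551
t 52.5 tcp [ 0.6169 -0.1172  0.1831] open 0.0551 F [-0.2 -0.3 -1.4]
x [-0.006  0.017 -1.   ] yaw 90.0 q [-0.19  0.47  0.39  1.73 -0.23  0.99  1.86]
yaw now 90.0 shift x,y,z [   9.   311.2 -108.8] turn -0.094
```

```bash
python3 -m pendant '[40,1,39,-13,0, 40,1,39,-13,0, 40,1,39,-13,0, 40,1,39,-14,0, 40,1,39,-14,0, 40,1,39,-14,0, 40,0,39,-14,0, 40,0,38,-14,0, 40,0,0,0,-0.094, 40,0,0,0,0, 40,0,0,0,0, 40,45,0,0,0, 40,30,0,0,0, 40,15,0,0,0, 40,0,0,0,0, 40,0,0,0,0, 40,0,0,0,0]' 40 |grep grip
python3 - <<'E'
from h import *
goto(.508,.194,.072,95.4)
E
```

```text
grip_width: 0.0551
t 54.62 tcp [0.5086 0.1953 0.0939] open 0.0551 F [-0.   0.1 -0.4]
x [-0.004  0.018 -1.   ] yaw 95.4 q [-0.67  0.45  0.25  2.   -0.2   0.71  1.37]
yaw now 95.4 shift x,y,z [21.9 -1.6 -0.7] turn -0.0
```

```bash
python3 -m pendant '[40,13,-1,0,0, 40,7,0,0,0, 40,0,0,0,0, 40,0,0,0,0, 40,0,0,0,0]'|grep -E "tcp|force|grip";  python3 -m pendant '[40,1.5,0,0,0, 40,0,0,0,0, 40,0,0,0,0]'|grep -E "tcp|force|grip"; python3 -m pendant '[40,1,0,0,0, 40,0,0,0,0, 40,0,0,0,0]'|grep -E "tcp|force|grip"
```

```text
tcp_pos: [0.508, 0.1944, 0.073]
contact_force: [0.3, 0.1, -0.5]
grip_width: 0.055
tcp_pos: [0.5078, 0.1944, 0.0713]
contact_force: [-0.3, 0.3, 1.1]
grip_width: 0.055
tcp_pos: [0.5078, 0.1944, 0.0703]
contact_force: [0.5, 0.0, -0.0]
grip_width: 0.055
```

```bash
python3 -m pendant '[40,1,0,0,0, 40,0,0,0,0, 40,0,0,0,0]'|grep -E "tcp|force|grip"; python3 -m pendant '[40,0.7,0,0,0, 40,0,0,0,0, 40,0,0,0,0]'|grep -E "tcp|force|grip"
```

```text
tcp_pos: [0.5078, 0.1945, 0.0694]
contact_force: [0.6, -0.0, 1.6]
grip_width: 0.0549
tcp_pos: [0.5079, 0.1944, 0.0693]
contact_force: [-2.9, -1.2, 8.9]
grip_width: 0.0548
```

Contact came at the predicted height. Releasing, then going for the second board.

```bash
python3 -m pendant '[66,-0.5,0,0,0, 66,0,0,0,0, 66,0,0,0,0, 72,-20,0,0,0, 76,-50,0,0,0, 76,-40,0,0,0, 76,0,0,0,0]' 30 |grep tcp
python3 - <<'E'
from h import *
p,d=grab('top');P=cloud('top',d);m=(P[...,2]>.025)&(P[...,2]<.046)&(abs(P[...,0]-.6)<.08)&(abs(P[...,1]+.245)<.06);Q=P[m];print(len(Q),rect(Q),Q.mean(0).round(4))
print('orange',find(p,'top','orange',.024,(290,160,430,270),smin=90))
goto(.597,-.2445,.18,85.6)
E
```

```text
tcp_pos: [0.5105, 0.1933, 0.1822]
557 (array([ 0.59754364, -0.24438321]), -6.4479217529296875, (91.6796875, 61.00303268432617)) [ 0.5968 -0.244   0.0314]
orange (array([ 0.6204, -0.4121,  0.024 ]), np.float64(-9.4), array([86.9, 62.4]), [404, 169, 22, 29])
t 57.67 tcp [0.5091 0.193  0.1803] open 0.0763 F [-0.3  0.3 -0.6]
x [-0.003  0.018 -1.   ] yaw 95.4 q [-0.71  0.33  0.3   1.94 -0.14  0.89  1.33]
yaw now 95.4 shift x,y,z [  -7.9 -443.7   46.2] turn 0.171
```

Orange was knocked aside, to about (.62,-.41). I'll remeasure it before picking it up.

```bash
python3 -m pendant '[76,-1,-44,5,0, 76,-1,-44,5,0, 76,-1,-44,5,0, 76,-1,-44,5,0, 76,-1,-44,5,0, 76,-1,-44,5,0, 76,-1,-45,4,0, 76,-1,-45,4,0, 76,0,-45,4,0, 76,0,-45,4,0, 76,0,0,0,0.171, 76,0,0,0,0, 76,50,0,0,0, 76,50,0,0,0, 76,35,0,0,0, 76,10,0,0,0, 76,0,0,0,0, 76,0,0,0,0, 76,0,0,0,0]' 30 |grep -E "tcp|force|grip"
python3 - <<'E'
from h import *
goto(.597,-.2445,.0215,85.6)
E
```

```text
tcp_pos: [0.5962, -0.2431, 0.0359]
contact_force: [0.5, 0.2, -0.1]
grip_width: 0.0755
t 60.05 tcp [ 0.5962 -0.2431  0.0359] open 0.0755 F [ 0.5  0.2 -0.1]
x [-0.003  0.016 -1.   ] yaw 85.6 q [ 0.03  0.69  0.37  1.78 -0.37  0.75  2.1 ]
yaw now 85.6 shift x,y,z [14.4 -1.6  0.9] turn 0.001
```

```bash
python3 -m pendant '[76,9,-1.5,1,0, 76,3,0,0,0, 76,0,0,0,0, 76,0,0,0,0, 76,0,0,0,0]' 30|grep -E "tcp|force"; python3 -m pendant '[76,1,0,0,0, 76,0,0,0,0, 76,0,0,0,0]' 30|grep -E "tcp|force"
```

```text
tcp_pos: [0.5961, -0.2442, 0.0225]
contact_force: [0.3, 0.2, 0.6]
tcp_pos: [0.5961, -0.2441, 0.0214]
contact_force: [-0.3, -0.4, -0.1]
```

```bash
python3 -m pendant '[50,0,0,0,0, 50,0,0,0,0, 50,0,0,0,0, 50,0,0,0,0, 50,0,0,0,0, 50,-5,0,0,0, 50,-5,0,0,0, 50,-10,0,0,0, 50,0,0,0,0]' 30
python3 - <<'E'
from h import *
p,d=grab('side');save(p[190:290,270:390],'bd2.png',scale=5)
E
```

```text
clock: 62.18
tcp_pos: [0.5969, -0.2448, 0.0425]
orientation: [0.073, 1.574, -0.048]
contact_force: [0.2, 0.0, -1.0]
grip_width: 0.0592
```

View pics/bd2.png

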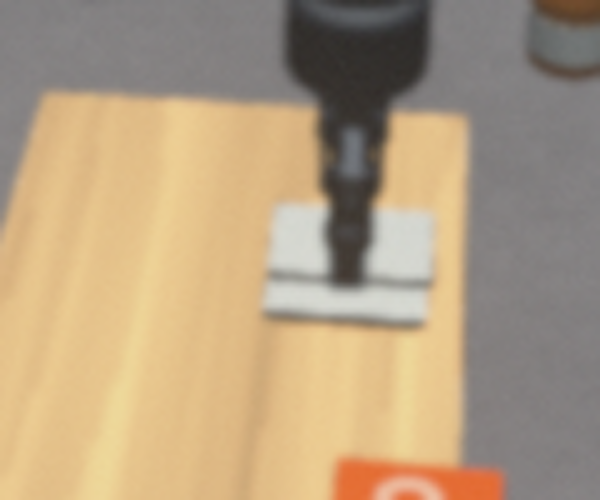

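One board is held and the last one stays on the pad at about (339,251). Orange is visible beyond, near the bottom of the crop.

```bash
python3 -m pendant '[50,-50,0,0,0, 50,-50,0,0,0, 50,-50,0,0,0, 50,0,0,0,0, 50,0,0,0,0]' 30 >/dev/null
python3 - <<'E'
from h import *
goto(.508,.194,.19,95.4)
E
```

```text
t 62.85 tcp [ 0.5966 -0.2465  0.1907] open 0.0586 F [-0.2 -0.2 -0.2]
x [-0.006  0.017 -1.   ] yaw 85.6 q [-0.03  0.51  0.46  1.68 -0.27  1.03  2.02]
yaw now 85.6 shift x,y,z [   8.8  432.3 -121.9] turn -0.171
```

```bash
python3 -m pendant '[50,1,43,-12,0, 50,1,43,-12,0, 50,1,43,-12,0, 50,1,43,-12,0, 50,1,43,-12,0, 50,1,43,-12,0, 50,1,43,-12,0, 50,1,43,-12,0, 50,0,44,-13,0, 50,0,44,-13,0, 50,0,0,0,-0.171, 50,0,0,0,0, 50,0,0,0,0, 50,45,0,0,0, 50,30,0,0,0, 50,10,0,0,0, 50,0,0,0,0, 50,0,0,0,0, 50,0,0,0,0]' 30 |grep grip
python3 - <<'E'
from h import *
goto(.508,.194,.084,95.4)
E
```

```text
grip_width: 0.0589
t 65.22 tcp [0.5087 0.1949 0.1072] open 0.0589 F [-1.   0.4 -0.4]
x [-0.004  0.018 -1.   ] yaw 95.4 q [-0.7   0.43  0.29  1.99 -0.21  0.74  1.38]
yaw now 95.4 shift x,y,z [23.2 -1.2 -0.7] turn -0.0
```

```bash
python3 -m pendant '[50,14,-1,0,0, 50,7,0,0,0, 50,0,0,0,0, 50,0,0,0,0, 50,0,0,0,0]'|grep -E "tcp|force|grip";  python3 -m pendant '[50,1.5,0,0,0, 50,0,0,0,0, 50,0,0,0,0]'|grep -E "tcp|force|grip"; python3 -m pendant '[50,1,0,0,0, 50,0,0,0,0, 50,0,0,0,0]'|grep -E "tcp|force|grip"
```

```text
tcp_pos: [0.5081, 0.194, 0.0853]
contact_force: [0.5, -0.2, -0.2]
grip_width: 0.0588
tcp_pos: [0.5079, 0.194, 0.0836]
contact_force: [-0.9, -0.4, -0.4]
grip_width: 0.0589
tcp_pos: [0.5079, 0.194, 0.0826]
contact_force: [0.3, -0.2, -0.9]
grip_width: 0.0587
```

```bash
python3 -m pendant '[50,1,0,0,0, 50,0,0,0,0, 50,0,0,0,0]'|grep -E "tcp|force|grip"; python3 -m pendant '[50,0.7,0,0,0, 50,0,0,0,0, 50,0,0,0,0]'|grep -E "tcp|force|grip"
```

```text
tcp_pos: [0.508, 0.194, 0.0816]
contact_force: [0.0, -0.0, 1.6]
grip_width: 0.059
tcp_pos: [0.508, 0.194, 0.0816]
contact_force: [-2.5, -0.9, 8.0]
grip_width: 0.059
```

```bash
python3 -m pendant '[68,-0.5,0,0,0, 68,0,0,0,0, 68,0,0,0,0, 72,-20,0,0,0, 76,-50,0,0,0, 76,-30,0,0,0, 76,0,0,0,0]' 30 |grep tcp
python3 - <<'E'
from h import *
p,d=grab('top');save(p[150:270,190:450],'t3.png',scale=3)
P=cloud('top',d)
print('orange',find(p,'top','orange',.024,(290,150,460,270),smin=90))
m=colmask(p,'orange',90);m[:150]=0;m[270:]=0;m[:,:290]=0
Q=P[m];print(np.percentile(Q[:,2],[10,50,90]),rect(plane('top',np.argwhere(m)[:,::-1],.024)))
goto(.62,-.412,.18,85)
E
```

```text
tcp_pos: [0.51, 0.1929, 0.1837]
orange (array([ 0.6202, -0.4123,  0.024 ]), np.float64(-9.9), array([87. , 61.9]), [404, 169, 22, 29])
[0.01668228 0.02286934 0.02630179] (array([ 0.64126794, -0.61766028]), -86.786945104599, (484.24609375, 109.28290557861328))
t 68.28 tcp [0.5089 0.1926 0.182 ] open 0.0759 F [-0.1 -0.1 -0.1]
x [-0.004  0.018 -1.   ] yaw 95.4 q [-0.73  0.33  0.33  1.94 -0.16  0.9   1.34]
yaw now 95.4 shift x,y,z [  -9.1 -612.4   53.6] turn 0.182
```

View pics/t3.png

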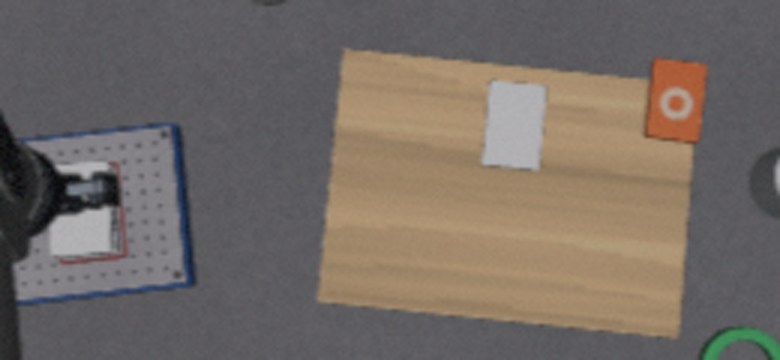

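Orange now overhangs the ware board's far corner at about (415,183), with its middle still on the board. The last drying board is on the pad at (361,191), and the pile's top board looks square on the outline.

```bash
python3 -m pendant '[76,-1,-47,4,0, 76,-1,-47,4,0, 76,-1,-47,4,0, 76,-1,-47,4,0, 76,-1,-47,4,0, 76,-1,-47,4,0, 76,-1,-47,4,0, 76,-1,-47,4,0, 76,-1,-47,4,0, 76,0,-47,4,0, 76,0,-47,4,0, 76,0,-47,4,0, 76,0,-48,6,0, 76,0,0,0,0.182, 76,0,0,0,0, 76,0,0,0,0]' 40 |grep tcp
python3 - <<'E'
from h import *
p,d=grab('side');print('orange',find(p,'side','orange',.022,(300,240,400,320),100))
goto(.62,-.4125,.04,85)
E
```

```text
tcp_pos: [0.6199, -0.4105, 0.1785]
orange (array([ 0.6215, -0.4198,  0.022 ]), np.float64(-6.6), array([84.7, 71.2]), [335, 281, 36, 23])
t 70.33 tcp [ 0.6201 -0.4106  0.179 ] open 0.0759 F [ 0.5 -0.2 -0.3]
x [-0.007  0.018 -1.   ] yaw 85.2 q [ 0.21  0.69  0.49  1.42 -0.35  1.13  2.24]
yaw now 85.2 shift x,y,z [138.9  -4.2   1.2] turn 0.004
```

```bash
python3 -m pendant '[76,50,-1,0,0, 76,50,-1,0,0, 76,40,-1,0,0, 76,20,0,0,0, 76,0,0,0,0, 76,0,0,0,0, 76,0,0,0,0]' 40|grep -E "tcp|force"
python3 - <<'E'
from h import *
goto(.62,-.4125,.0085,85)
E
```

```text
tcp_pos: [0.6199, -0.413, 0.0219]
contact_force: [0.9, 1.3, -0.5]
t 71.2 tcp [ 0.6199 -0.413   0.0219] open 0.0759 F [ 0.9  1.3 -0.5]
x [-0.003  0.015 -1.   ] yaw 85.0 q [ 0.25  0.85  0.42  1.51 -0.42  0.88  2.3 ]
yaw now 85.0 shift x,y,z [13.4  0.3  0.1] turn -0.0
```

```bash
python3 -m pendant '[76,8,0,0,0, 76,3,0,0,0, 76,0,0,0,0, 76,0,0,0,0]' 40|grep -E "tcp|force"; python3 -m pendant '[40,0,0,0,0, 40,0,0,0,0, 40,0,0,0,0, 40,0,0,0,0, 40,0,0,0,0]' 40
```

```text
tcp_pos: [0.6187, -0.4121, 0.0087]
contact_force: [-0.4, -0.4, -0.1]
clock: 72.32
tcp_pos: [0.619, -0.4124, 0.0092]
orientation: [0.081, 1.575, -0.057]
contact_force: [0.2, -0.5, 4.2]
grip_width: 0.0546
```

```bash
python3 -m pendant '[40,-20,0,0,0, 40,-50,0,0,0, 40,-60,0,0,0, 40,-55,0,0,0, 40,0,0,0,0, 40,0,0,0,0]' 40 |grep grip
python3 - <<'E'
from h import *
goto(.508,.194,.19,95.4)
E
```

```text
grip_width: 0.0551
t 73.08 tcp [ 0.6194 -0.4145  0.1937] open 0.0551 F [ 0.8 -0.1 -0.6]
x [-0.006  0.017 -1.   ] yaw 85.0 q [ 0.21  0.68  0.5   1.41 -0.34  1.16  2.24]
yaw now 85.0 shift x,y,z [  14.9  596.3 -164.1] turn -0.182
```

```bash
python3 -m pendant '[40,1,46,-12,0, 40,1,46,-12,0, 40,1,46,-12,0, 40,1,46,-12,0, 40,1,46,-12,0, 40,1,46,-13,0, 40,1,46,-13,0, 40,1,46,-13,0, 40,1,46,-13,0, 40,1,46,-13,0, 40,1,46,-13,0, 40,1,45,-13,0, 40,0,45,-13,0, 40,0,0,0,-0.182, 40,0,0,0,0, 40,0,0,0,0, 40,40,0,0,0, 40,20,0,0,0, 40,0,0,0,0, 40,0,0,0,0]' 40 |grep grip
python3 - <<'E'
from h import *
goto(.508,.194,.094,95.4)
p,d=grab('side');save(p[110:210,260:360],'p3.png',scale=6)
E
```

```text
grip_width: 0.0545
t 75.58 tcp [0.5088 0.1937 0.1331] open 0.0545 F [ 0.1  1.  -0.6]
x [-0.005  0.017 -1.   ] yaw 95.3 q [-0.75  0.4   0.35  1.98 -0.21  0.8   1.39]
yaw now 95.3 shift x,y,z [39.1 -0.3 -0.6] turn -0.002
```

View pics/p3.png

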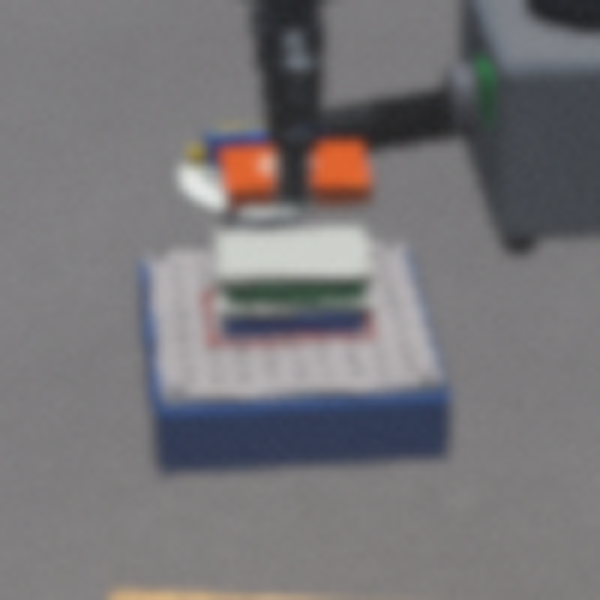

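The pile is aligned: blue, board, green, board at about (309,155). Orange hangs level above it. Lowering.

```bash
python3 -m pendant '[40,25,0,0,0, 40,12,0,0,0, 40,0,0,0,0, 40,0,0,0,0, 40,0,0,0,0]'|grep -E "tcp|force|grip";  python3 -m pendant '[40,1.5,0,0,0, 40,0,0,0,0, 40,0,0,0,0]'|grep -E "tcp|force|grip"; python3 -m pendant '[40,1,0,0,0, 40,0,0,0,0, 40,0,0,0,0]'|grep -E "tcp|force|grip"
```

```text
tcp_pos: [0.5084, 0.1949, 0.0961]
contact_force: [1.0, -0.8, -1.3]
grip_width: 0.055
tcp_pos: [0.5079, 0.1947, 0.0939]
contact_force: [-0.4, 0.0, -0.7]
grip_width: 0.0547
tcp_pos: [0.5079, 0.1947, 0.0929]
contact_force: [0.1, 0.2, -0.9]
grip_width: 0.0546
```

```bash
python3 -m pendant '[40,1,0,0,0, 40,0,0,0,0, 40,0,0,0,0]'|grep -E "tcp|force|grip"; python3 -m pendant '[40,1,0,0,0, 40,0,0,0,0, 40,0,0,0,0]'|grep -E "tcp|force|grip"; python3 -m pendant '[40,0.7,0,0,0, 40,0,0,0,0, 40,0,0,0,0]'|grep -E "tcp|force|grip"
```

```text
tcp_pos: [0.5079, 0.1947, 0.0919]
contact_force: [0.3, 1.1, -1.2]
grip_width: 0.0551
tcp_pos: [0.508, 0.1948, 0.0912]
contact_force: [-1.3, 0.5, 4.2]
grip_width: 0.0551
tcp_pos: [0.508, 0.1948, 0.0911]
contact_force: [-3.8, -1.1, 12.2]
grip_width: 0.0549
```

```bash
python3 -m pendant '[66,-0.5,0,0,0, 66,0,0,0,0, 66,0,0,0,0, 70,-20,0,0,0, 70,-50,0,0,0, 70,-40,0,0,0, 60,0,-50,0,0, 60,0,-50,0,0, 60,0,-50,0,0, 60,0,-40,0,0, 60,0,0,0,0]' 30 |grep tcp
python3 - <<'E'
from h import *
p,d=grab('top');save(p[180:270,130:270],'t4.png',scale=5)
P=cloud('top',d)
m=(P[...,2]>.09)&(P[...,2]<.12)&(abs(P[...,0]-.508)<.06)&(abs(P[...,1]-.194)<.06);Q=P[m];print(len(Q),rect(Q),Q.mean(0).round(4))
print('orange',find(p,'top','orange',.106,(190,190,260,250),smin=90))
print('red marker',find(p,'top','red',.069,(140,210,195,245),60))
p,d=grab('side');P=cloud('side',d)
m=(P[...,2]>.098)&(P[...,2]<.12)&(abs(P[...,0]-.508)<.06)&(abs(P[...,1]-.194)<.06);Q=P[m];print(len(Q),rect(Q),Q.mean(0).round(4))
m=(P[...,2]>.02)&(abs(P[...,0]-.597)<.05)&(abs(P[...,1]+.244)<.05);print('spare',P[m].mean(0).round(3))
goto(.492,.3577,.18,0)
E
```

```text
tcp_pos: [0.5263, -0.0002, 0.1975]
631 (array([0.50981052, 0.19402498]), 3.8743698596954346, (90.12110137939453, 60.19459915161133)) [0.5092 0.1931 0.1044]
orange (array([0.5105, 0.1958, 0.106 ]), np.float64(3.6), array([84.7, 57.5]), [205, 204, 21, 30])
red marker (array([0.4737, 0.3122, 0.069 ]), np.float64(77.9), array([16.6, 13.2]), [176, 230, 6, 5])
150 (array([0.50907999, 0.19047801]), -0.7159500122070312, (85.33375549316406, 59.63033676147461)) [0.5009 0.187  0.1052]
spare [ 0.596 -0.248  0.025]
t 79.6 tcp [0.5263 0.004  0.1973] open 0.0602 F [ 0.2  0.9 -0.2]
x [-0.006  0.017 -1.   ] yaw 95.4 q [-0.5   0.29  0.46  1.97 -0.18  0.93  1.72]
yaw now 95.4 shift x,y,z [ 23.4 355.   -1. ] turn 1.664
```

View pics/t4.png

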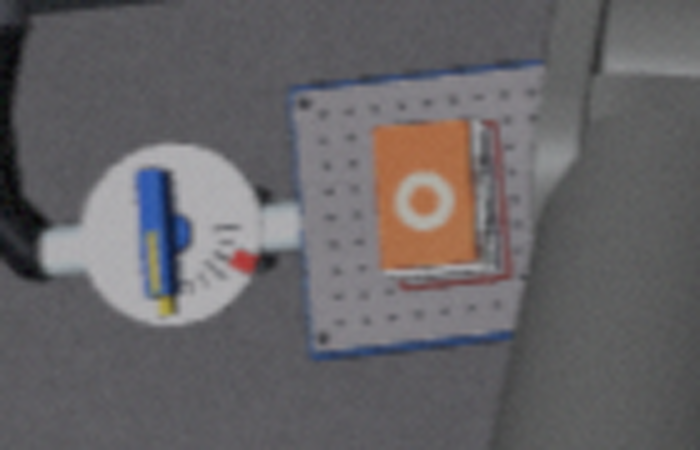

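The pile measures (.510,.195), within 3 mm of the outline's centre, and about 4° yaw against 5.4°. The top is at about .105 m and the spare board is on the pad. The pointer is still shut and the marker is unchanged.

```bash
python3 -m pendant '[50,3,44,0,0, 50,3,44,0,0, 50,3,44,0,0, 50,3,44,0,0, 50,3,44,0,0, 50,3,45,0,0, 50,3,45,0,0, 50,3,45,-1,0, 50,0,0,0,0.007, 50,0,0,0,0, 50,0,0,0,0]' 25|grep tcp
python3 - <<'E'
from h import *
c=plane('top',[[163.8,226.5]],.064)[0];m=plane('top',[[178.4,232.0]],.067)[0]
for a in(c,np.array([.492,.3577,0])): v=m-a;print(c.round(4),m.round(4),np.degrees(np.arctan2(v[1],v[0])).round(1),np.linalg.norm(v[:2]).round(4))
goto(.492,.3577,.0755,95)
E
python3 - <<'E'
from wp import *
import h
q=np.array(h.r.get_obs()['joints'])
for w in ([.492,.3577,.0755,0],[.492,.3577,.0755,64],[.492,.3577,.2,0]):
    q,m=go(q,w);print(round(m,2),q.round(2))
E
```

```text
tcp_pos: [0.492, 0.3564, 0.1795]
[0.4906 0.3586 0.064 ] [0.4735 0.3134 0.067 ] -110.7 0.0484
[0.4906 0.3586 0.064 ] [0.4735 0.3134 0.067 ] -112.6 0.048
t 80.97 tcp [0.492  0.3564 0.1795] open 0.0498 F [-0.7 -0.6  0.3]
x [-0.006  0.016 -1.   ] yaw 94.9 q [-0.97  0.43  0.33  1.8  -0.19  0.94  1.1 ]
yaw now 94.9 shift x,y,z [104.   -0.4   0.5] turn -0.001
0.57 [-0.93  0.56  0.28  1.87 -0.25  0.74  1.15]
0.56 [-0.72  0.55 -0.    1.85 -0.02  0.74  2.07]
0.61 [-0.72  0.39  0.    1.76 -0.02  0.98  2.07]
```

```bash
python3 -m pendant '[50,35,0,0,0, 50,30,0,0,0, 50,25,0,0,0, 50,10,0,0,0, 50,2,0,0,0, 50,0,0,0,0, 50,0,0,0,0]' 25|grep -E "tcp|force"; python3 -m pendant '[0,0,0,0,0, 0,0,0,0,0, 0,0,0,0,0, 0,0,0,0,0, 0,0,0,0,0]' 25; python3 -c "
from h import *
state()"
```

```text
tcp_pos: [0.4919, 0.3595, 0.0785]
contact_force: [0.7, -0.6, 0.9]
clock: 82.48
tcp_pos: [0.4916, 0.3575, 0.078]
orientation: [-0.057, 1.575, 0.08]
contact_force: [-1.7, -4.9, 6.4]
grip_width: 0.0155
t 82.47 tcp [0.4916 0.3575 0.078 ] open 0.0155 F [-1.7 -4.9  6.4]
x [-0.006  0.015 -1.   ] yaw 95.0 q [-0.94  0.56  0.29  1.86 -0.24  0.75  1.15]
```

```bash
python3 -m pendant '[0,0,0,0,-0.157, 0,0,0,0,-0.157, 0,0,0,0,-0.157, 0,0,0,0,-0.157, 0,0,0,0,-0.157, 0,0,0,0,-0.157, 0,0,0,0,-0.157, 0,0,0,0,0, 0,0,0,0,0, 0,0,0,0,0]' 25; python3 -c "
from h import *
state()"; python3 -m pendant '[40,0,0,0,0, 40,0,0,0,0, 40,0,0,0,0, 40,-20,0,0,0, 50,-50,0,0,0, 50,-55,0,0,0, 50,0,0,0,0]'|grep -E "tcp|force"
python3 - <<'E'
from h import *
goto(.62,.09,.2,158)
E
```

```text
clock: 83.72
tcp_pos: [0.4917, 0.3574, 0.078]
orientation: [-0.908, 1.364, 0.933]
contact_force: [-1.3, -5.6, 6.0]
grip_width: 0.0153
t 83.72 tcp [0.4917 0.3574 0.078 ] open 0.0153 F [-1.3 -5.6  6. ]
x [-0.006  0.014 -1.   ] yaw 157.9 q [-0.72  0.55  0.    1.85 -0.02  0.75  2.05]
tcp_pos: [0.4945, 0.3591, 0.2075]
contact_force: [-0.0, 0.3, -1.0]
t 84.6 tcp [0.4945 0.3591 0.2075] open 0.0501 F [-0.   0.3 -1. ]
x [ 0.001  0.023 -1.   ] yaw 158.0 q [-0.73  0.39  0.01  1.75 -0.02  0.99  2.05]
yaw now 158.0 shift x,y,z [   1.6 -217.3 -202.5] turn -0.001
```

```bash
python3 -m pendant '[50,0,-21,-40,0, 50,0,-21,-40,0, 50,0,-21,-40,0, 50,0,-21,-40,0, 50,0,-21,-40,0, 50,0,-21,-40,0, 50,0,-21,-40,0, 50,0,-21,-40,0, 50,0,0,0,0]'|grep tcp
python3 - <<'E'
from h import *
p,d=grab('top');save(p[205:250,140:200],'v5.png',scale=12)
print('blue handle',find(p,'top','blue',.096,(140,205,195,248)))
print('yellow',find(p,'top','yellow',.09,(140,205,195,248),80));print('red',find(p,'top','red',.067,(140,210,195,245),60))
print('orange',find(p,'top','orange',.106,(190,190,260,250),smin=90))
E
```

```text
tcp_pos: [0.5272, -0.0069, 0.1956]
blue handle (array([0.4918, 0.3559, 0.096 ]), np.float64(68.1), array([68.3, 21.4]), [149, 220, 24, 13])
yellow (array([0.4848, 0.3448, 0.09  ]), np.float64(67.0), array([30.7,  5.6]), [161, 226, 10, 5])
red (array([0.4743, 0.3111, 0.067 ]), np.float64(40.6), array([15.5, 11.1]), [177, 230, 5, 5])
orange (array([0.5104, 0.1957, 0.106 ]), np.float64(3.2), array([84.5, 57.6]), [205, 204, 21, 30])
```

View pics/v5.png

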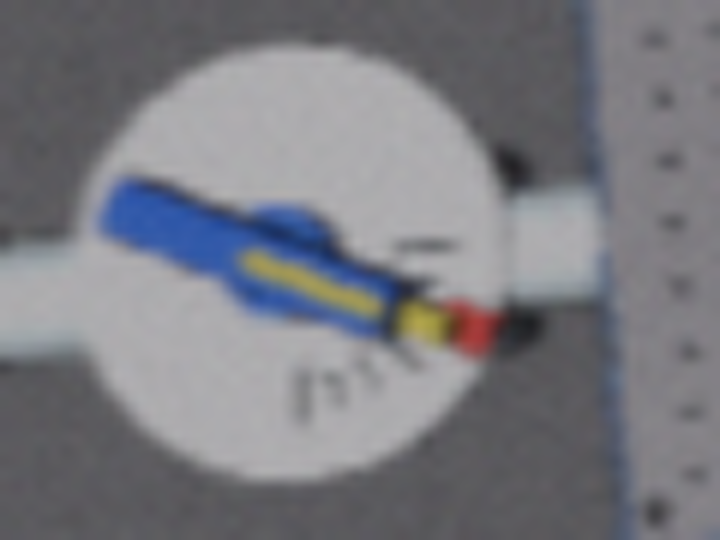

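The pointer at about (175,232) lines up radially with the red clip at (179,232). Allowing for the height difference, it is within about 1–2°. The pile has not moved. Handing in.

```bash
python3 - <<'E'
from h import *
state();print(r.hand_in())
E
```

```text
t 85.78 tcp [ 0.5273 -0.0042  0.1956] open 0.0501 F [ 1.   0.9 -0.1]
x [-0.007  0.016 -1.   ] yaw 157.8 q [-0.23  0.28  0.15  1.95 -0.07  0.92  2.72]
the job is handed in; nothing more can be done
None
```

The job is done and handed in at 85.8 s; the hand-in gives no verdict. I shut the valve and piled blue, board, green, board, orange on the outline. I then turned the handle to the red marker. There were only three tiles (no yellow), so one drying board stayed on its cork pad.

**Pile:** the top tile is about 3 mm from the outline's centre and about 2° off its long side. Its top is at about 0.105 m, against 0.106 m expected.

**Spare board:** it is on the pad, at the expected height.

**Valve:** the pointer is at about -112°. My marker readings ran from -110.7° to -112.6°, so the error should be within about 2°.

**What went wrong on the way:**
- An early move cut inside the arm's reach limit, which tilted the tool and drove some joints to their limits. I recovered with moves in free space.
- Orange was knocked aside mid-run, so I measured it again before picking it up.

**Not checked:** I didn't measure the jar, mug or tape again at the end. No move went near them, and I felt no unexpected contact.

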